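Park the rolling pin against its chock

ROBOT

A 7-joint arm with a two-finger parallel gripper is mounted at the origin on the work surface. World frame = base frame: x ahead of the robot, y to its left, z up, the work surface at z = 0. Lengths are in m, angles in degrees, forces in N, time in s.
With the tool pointing down it reaches from about 0.35 to 0.775 m from the base axis. Payload 3.1 kg.
Tool frame: the origin (TCP) lies on the mounting face of the last link; the fingertips stand 173 mm ahead of it and the grasp point (between the pads) lies 155 mm ahead of it (r.pinch_z is the distance from the TCP to the grasp point, in m); z points along the fingers, x is the direction in which the jaws open and shut, and the axes are right-handed (so a half turn about z gives the same grasp; the last joint's range is limited). The gripper opens to 85 mm and grips with 20 to 120 N. Pads are 22 mm wide; open, the fingers measure 114 mm over their backs; the gripper's body (76 mm by 85 mm) begins 54 mm behind the grasp point. The pads swing forward as they close: fully open they stand 13 mm farther back than shut.
Start: joints at [-67.477, 17.813, 0.802, 86.603, -0.252, 75.585, -1.558], TCP at [0.232, 0.499, 0.405] pointing down, gripper open.
Joint ranges: [-154.91, 154.91], [-16.99, 109.72], [-72.82, 74.43], [7.12, 147.25], [-82.49, 262.49], [11.32, 116.49], [-174.64, 174.64]. Speed limits (degrees/s): [159.86, 159.86, 180, 180, 180, 180, 180].

INTERFACE

Orientations are given as a 3x3 rotation matrix whose columns are the frame's x, y, z axes.
In Python, from station import r gives the robot as it stands.
- The arm moves only by the tool servo_tool, never from a script. Its argument "plan" is a list of rows, each an object of numbers: "jaw": the gripper's target within -1 to 1 (fully open at 1, half-way at 0, shut at -1); "dx", "dy", "dz": the shift along the tool's x, y, z in cm; "ax", "ay", "az": the turn, a rotation vector about the tool's x, y, z in rad. In form: [{"jaw": .., "dx": .., "dy": .., "dz": .., "ax": .., "ay": .., "az": ..}, ...]. A call has 1 to 5 rows; each row is the pose to reach, as a shift and turn from the pose commanded when the call began, along the tool's axes at that moment; what a row does not reach only later rows make up. A row lasts 1/8 s, in which the tool goes at most 62.5 mm and 10.7 degrees, less where a joint would pass 70% of its speed; a pose out of reach is approached as far as the arm can. A call with a gripper value outside its range is refused whole. The fingers move at their own pace and stop on an object; "squeeze" is the grip in N (left out, the last holds). Time passes only in rows, so rows that repeat a pose let the fingers close. It gives the time, the measured TCP pose, the force and the opening at its end, in the units of the state.
- r.get_obs(): the state, without advancing time (a new reading comes with each control period).
- r.grab_frame(name): name is "scene" or "top" or "wrist"; returns the picture (400x640x3 uint8, blue, green, red); there is no depth.
- r.get_calibration(name): a dict with "vfov" (degrees; the focal length in pixels is half the picture's height over the tangent of half this angle, whatever the lens; pixels are square), "cx", "cy" (the principal point, pixels), "rvec" (rotation vector, rad) and "tvec" (3), from world to camera coordinates, as OpenCV has them. Camera axes: x right, y down, z forward; pixel columns grow to the right and rows downward; lengths in m; the calibration is good to about 2 mm. A picture is of the moment at which its call begins: read the wrist's pose just before it. get_calibration takes no time and is no camera call; for the wrist camera it gives the pose at the moment of the call.
- r.hand_in(): hands the job in, once; it reports no verdict.
The state is a dict: "t": time; "joints": joint angles; "qd": joint speeds; "joint_efforts": joint torques, N m; "eef_pos": TCP position; "ee_rot": TCP orientation; "contact_force": force on the tool from outside, world axes, zero at the start; "moment": the same for the moment, N m; "opening": opening from 0.0 (shut) to 1.0 (fully open).
Only numpy, scipy, OpenCV 4.12 (cv2) and the standard library are available. Lean on these libraries where they do the work, as an engineer would, in place of code of your own. Each camera call takes 0.05 s, during which the arm holds its last target.

TASK

Park the rolling pin on the sloping wooden board so that it cannot roll away. First stand the forked wooden chock with its bar on the dark rubber strip, midway along it and in line with it, its two feet pointing uphill, and let go of it; then draw the rolling pin out of the slanted holder, lay it across the slope uphill of the chock, bring it gently against the feet while you still hold it, and only then let go, leaving it still, whole on the board. Never let the pin drop or roll loose, do not ram the chock, and leave the bowl, tin can and grey tray where they are.

Things in the scene. Friction and masses are not known exactly. Their poses are not given: they have to be found in the camera images.
- board: Fixed wooden board, 360 mm along its own x, 280 mm along its own y, 12 mm thick, sloping down by 6 degrees towards its own +y. Its frame is level, origin on the counter under the board's centre; in that frame the top surface is at z = 30 mm - 0.105 * y. A flush dark rubber strip 70 mm wide runs across it along x, its middle line at y = +60 mm.
- chock_grip (a point): Loose wooden forked chock, 0.25 to 0.45 kg, standing on the counter. This point: middle of its straight back bar (150 mm along x, 24 mm thick along y, 40 mm high), 20 mm above its underside; grip the bar across its thickness. Two feet 38 mm wide reach 40 mm from the bar to its own -y, leaving a 74 mm gap between them. On the board it holds by friction only: a push of a few newtons shifts it.
- chock_seat (a point): Where the rolling pin's centre comes when it lies along the chock's x on the same surface and touches both feet, whose fronts rise at 60 degrees: a point in the air 63 mm from the bar's middle towards the chock's -y and 15 mm above its underside. The pin then leaves 36 mm free to the bar, room for a finger between the feet.
- pin_center (a point): Loose plain wooden rolling pin, a cylinder 30 mm in diameter and 260 mm long, about 0.11 to 0.22 kg; this point is its centre, its axis is its own x. It starts in the holder with its +x end up, sagging in the holder's play so that its axis rises at about 35 degrees above level; its lower 85 mm are inside the holder, the 175 mm above the mouth are free.
- holder_mouth (a point): Middle of the mouth (on the pin's axis, 87 mm above the counter) of a fixed slanted square metal tube, 42 mm wide outside, 85 mm deep, that holds the rolling pin with 4 to 6 mm of play. The frame is level: the tube rises at 38 degrees towards its +x; draw the pin out along that direction. Foot plate 80 mm wide.
- bowl: Loose steel bowl, 100 mm across and 45 mm high, a bystander; origin at its underside.
- can: Loose tin can, 74 mm across and 85 mm high, a bystander; origin at its underside.
- tray: Loose open grey tray, 100 by 140 mm, 40 mm high, a bystander; origin at its underside.
Not all that is in view belongs to the job. Leave any red look-alike of the part that bears chock_grip alone. What is shaped like the part that bears holder_mouth but yellow is not meant.

How it is judged (in metres and radians):
On the way, in this order (a step that is already met when the one before it is completed fails the run):
1. the chock stands on the board, bar on the rubber strip, feet uphill, let go (y of chock_grip in the frame of board between 0.032 and 0.088 m and x of chock_grip in the frame of board between -0.06 and 0.06 m and z of chock_grip in the frame of board below 0.055 m and contact force between the fingers and chock below 0.1 N and angle between chock_grip's own z axis and vertical below 0.2 rad and distance between pin_center and holder_mouth below 0.08 m and y of chock_seat in the frame of board below 0.04 m and angle between the x axis of chock_grip and the x axis of board, either way round below 0.35 rad), for 0.2 s.
2. the rolling pin is drawn right out of the holder, in the fingers (distance between pin_center and holder_mouth above 0.135 m and contact force between the fingers and pin above 1 N), for 0.1 s.
3. the pin, still held, lies on the board and bears on the chock (contact force between the fingers and pin above 1 N and contact force between pin and chock above 0.3 N and angle between pin_center's own x axis and vertical above 1.45 rad and z of pin_center in the frame of board below 0.056 m), for 0.25 s.
At the end, for the whole second after the job is handed in: Chock flat, middle of its bar within 35 mm of the strip's middle line and 60 mm of the board's middle, feet uphill, in line (0.35 rad). Pin still, let go, on the board centred within 50 mm of the board's middle, parallel to the chock (0.1 rad), on its feet (56 to 68 mm from the bar's middle) (y of chock_grip in the frame of board between 0.025 and 0.095 m and x of chock_grip in the frame of board between -0.06 and 0.06 m and angle between chock_grip's own z axis and vertical below 0.2 rad and x of pin_center in the frame of board between -0.05 and 0.05 m and z of pin_center in the frame of board between 0.03 and 0.056 m and y of pin_center in the frame of chock_grip between -0.068 and -0.056 m and angle between the x axis of pin_center and the x axis of chock_grip, either way round below 0.1 rad and contact force between pin and chock above 0.02 N and linear speed of each of pin, chock below 0.02 m/s and y of chock_seat in the frame of board below 0.04 m and angle between the x axis of chock_grip and the x axis of board, either way round below 0.35 rad); the robot touches nothing.
It fails at once if the pin, out of the holder and away from its place at the chock, drops or rolls loose (faster than 0.15 m/s while no finger touches it) (contact force between the fingers and pin below 0.02 N and linear speed of pin above 0.15 m/s and distance between pin_center and holder_mouth above 0.08 m and (y of pin_center in the frame of chock_grip below -0.075 m or y of pin_center in the frame of chock_grip above -0.05 m)).
It fails at once if the chock is rammed with the pin (over 20 N) (contact force between pin and chock above 20 N).
It fails at once if the bowl is shifted by more than 30 mm (distance of bowl from where it was at the start of the episode above 0.03 m).
It fails at once if the can is shifted by more than 30 mm (distance of can from where it was at the start of the episode above 0.03 m).
It fails at once if the tray is shifted by more than 30 mm (distance of tray from where it was at the start of the episode above 0.03 m).
It also fails if it takes over 72 s, if anything falls off the work surface, if the arm or the gripper's body presses on something with over 40 N, if the wrist force passes 120 N, or if a joint passes its speed limit or range.

## Working session

There is one attempt and no reset: what is moved stays moved. The work goes in short steps, Python scripts to look and compute and a tool call to move; the robot and the scene stay as the last step left them, time stands still between calls to the robot, and variables do not carry over. Pictures are saved under pics/ and viewed, and the job is handed in when it is done.

Besides the shell and the picture viewer there is one more tool, called after "Request:" as a command line: name --argument value ..., lists and objects as JSON in quotes. servo_tool: Moves the arm, as the interface text tells. Its arguments: {"type":"object","properties":{"plan":{"type":"array"},"squeeze":{"type":"number"}},"required":["plan"]}

```bash
ls; mkdir -p pics; python3 - <<'E'
from station import r
import cv2
for n in ("scene","top","wrist"):
    c=r.get_calibration(n); print(n,c)
    cv2.imwrite(f"pics/{n}0.png",r.grab_frame(n))
print(r.get_obs(), r.pinch_z)
E
```

```text
pics
scene {'vfov': 55.38684879489728, 'cx': 317.6900925227412, 'cy': 199.2121427654092, 'rvec': array([ 1.08000939,  2.62047149, -0.72431371]), 'tvec': array([ 0.38258902, -0.26683197,  1.2936301 ])}
top {'vfov': 52.90996392540936, 'cx': 321.12982022584055, 'cy': 205.14081967394796, 'rvec': array([ 2.10653867, -2.12388616,  0.19827787]), 'tvec': array([0.00418938, 0.54750828, 1.23289083])}
wrist {'vfov': 61.888863811381206, 'cx': 319.9236191498208, 'cy': 203.73141439655103, 'rvec': array([-2.41005083, -1.53941019, -0.24528107]), 'tvec': array([-0.54812147, -0.04221116,  0.38125375])}
{'t': 0.15, 'joints': array([-67.47707039,  17.85117255,   0.80073752,  86.66793632,
        -0.25367723,  75.58460058,  -1.55818325]), 'qd': array([ 0.03238553, -0.09775632, -0.02152037, -0.2574782 , -0.07611564,
        0.06526628,  0.05674772]), 'joint_efforts': array([ 5.23754297e-04, -3.80279410e+01,  1.46132307e-01, -2.30850810e+01,
        1.22837297e-02,  9.67771572e-03,  2.45820814e-05]), 'eef_pos': array([0.23154088, 0.4986409 , 0.40387878]), 'ee_rot': array([[ 4.21144330e-01,  9.06993359e-01, -7.07105302e-04],
       [ 9.06991891e-01, -4.21144921e-01, -1.63265331e-03],
       [-1.77859952e-03,  4.62439088e-05, -9.99998417e-01]]), 'contact_force': array([0.24062858, 0.46735352, 0.54164599]), 'moment': array([-0.03415401,  0.06126879,  0.02621574]), 'opening': 1.0029528097230263} 0.1547
```

View pics/scene0.png

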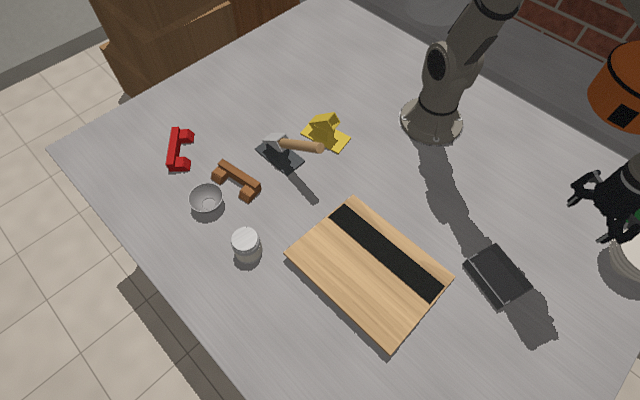

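View pics/top0.png

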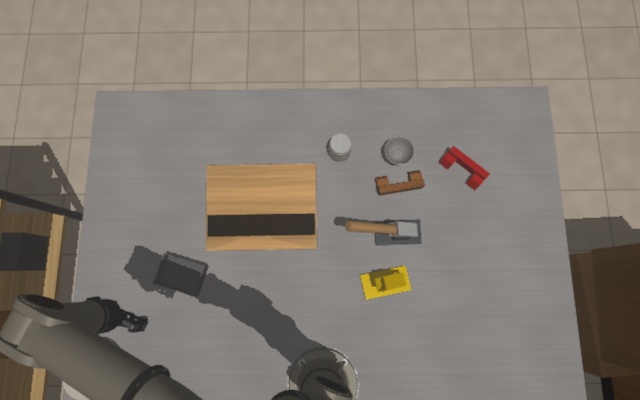

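View pics/wrist0.png

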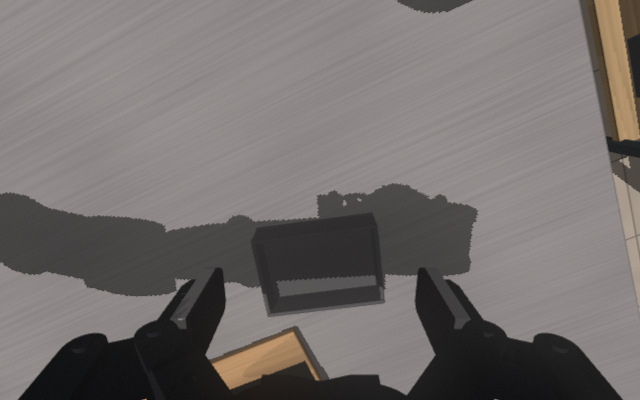

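Candidates, by their pixels in the top view. For the chock: brown forked (400,184) or red look-alike (464,167), so brown. For the holder: grey with the pin (400,230) or yellow (386,281), so grey. The board is at (261,207) with its strip on the robot side, so downhill is towards −x. The can is at (340,147), the bowl at (398,151) and the tray at (182,275). Next I take close crops and measure.

```bash
cat > h.py <<'E'
import numpy as np, cv2
from station import r
def cal(n):
    c=r.get_calibration(n); f=200/np.tan(np.radians(c['vfov']/2))
    R=cv2.Rodrigues(np.array(c['rvec'],float))[0]; t=np.array(c['tvec'],float).ravel()
    K=np.array([[f,0,c['cx']],[0,f,c['cy']],[0,0,1]]); return K,R,t
def ray(C,uv):
    K,R,t=C; d=R.T@np.linalg.inv(K)@np.array([uv[0],uv[1],1.]); return -R.T@t, d/np.linalg.norm(d)
def onz(C,uv,z):
    o,d=ray(C,uv); return o+d*(z-o[2])/d[2]
def tri(Ca,a,Cb,b):
    o1,d1=ray(Ca,a);o2,d2=ray(Cb,b)
    s=np.linalg.lstsq(np.array([d1,-d2]).T,o2-o1,rcond=None)[0]
    p,q=o1+s[0]*d1,o2+s[1]*d2; return (p+q)/2,np.linalg.norm(p-q)
def proj(C,P):
    K,R,t=C; q=(K@(R@np.atleast_2d(P).T+t[:,None])).T; return q[:,:2]/q[:,2:]
def crop(n,x0,y0,x1,y1,s,name,img=None):
    im=cv2.imread(img) if img else r.grab_frame(n)
    cv2.imwrite('pics/'+name,cv2.resize(im[y0:y1,x0:x1],None,fx=s,fy=s,interpolation=cv2.INTER_CUBIC))
E
python3 - <<'E'
from h import *
crop('top',330,125,460,305,3.3,'topc.png','pics/top0.png')
a=cv2.imread('pics/scene0.png')[110:230,180:360];cv2.imwrite('pics/scc.png',cv2.resize(a,None,fx=4,fy=4,interpolation=cv2.INTER_CUBIC))
T=cal('top');S=cal('scene')
print(ray(T,(320,200)),ray(S,(320,200)))
for n,c in (('top',T),('scene',S)):
    im=cv2.imread(f'pics/{n}0.png');hsv=cv2.cvtColor(im,cv2.COLOR_BGR2HSV)
    for nm,lo,hi in (('wood',(8,60,90),(25,255,255)),('strip',(0,0,0),(179,255,40))):
        m=cv2.inRange(hsv,lo,hi)
        cs,_=cv2.findContours(m,cv2.RETR_EXTERNAL,cv2.CHAIN_APPROX_NONE)
        for k in cs:
            if cv2.contourArea(k)>150:
                q=cv2.minAreaRect(k);print(n,nm,cv2.contourArea(k),np.round(cv2.boxPoints(q),1).tolist(),cv2.boundingRect(k))
E
```

```text
(array([ 0.29810409, -0.00976521,  1.31561441]), array([ 0.20642889,  0.01005256, -0.97840996])) (array([0.91319032, 0.3568763 , 0.96424854]), array([-0.37588665, -0.35366318, -0.85652296]))
top wood 387.5 [[29.0, 399.0], [31.0, 366.70001220703125], [45.599998474121094, 367.6000061035156], [43.599998474121094, 399.8999938964844]] (29, 367, 17, 33)
top wood 1174.5 [[359.29998779296875, 274.20001220703125], [406.20001220703125, 264.29998779296875], [411.70001220703125, 290.1000061035156], [364.79998779296875, 300.0]] (360, 265, 52, 35)
top wood 449.0 [[344.6000061035156, 230.39999389648438], [345.29998779296875, 220.1999969482422], [397.6000061035156, 223.60000610351562], [396.8999938964844, 233.89999389648438]] (345, 221, 53, 13)
top wood 963.5 [[41.599998474121094, 297.6000061035156], [52.20000076293945, 212.8000030517578], [64.5999984741211, 214.3000030517578], [54.0, 299.1000061035156]] (42, 213, 23, 87)
top wood 458.0 [[375.70001220703125, 178.39999389648438], [422.0, 170.5], [424.6000061035156, 185.5], [378.29998779296875, 193.39999389648438]] (376, 171, 49, 22)
top wood 9265.5 [
[... 1775 characters left out ...]
999389648438], [652.7999877929688, 233.89999389648438], [582.0, 253.0]] (568, 162, 72, 82)
scene strip 373.0 [[607.0, 118.0], [625.5, 99.5], [638.5, 112.5], [620.0, 131.0]] (607, 104, 32, 24)
scene strip 399.0 [[424.3999938964844, 50.900001525878906], [441.29998779296875, 47.5], [447.3999938964844, 78.0999984741211], [430.5, 81.5]] (427, 49, 19, 32)
scene strip 180.5 [[602.2999877929688, 48.79999923706055], [623.7999877929688, 42.5], [640.0999755859375, 97.69999694824219], [618.5999755859375, 104.0]] (607, 43, 33, 56)
scene strip 239.0 [[471.20001220703125, 14.899999618530273], [474.20001220703125, -1.100000023841858], [517.5, 7.099999904632568], [514.5, 23.100000381469727]] (474, 0, 44, 21)
```

View pics/topc.png

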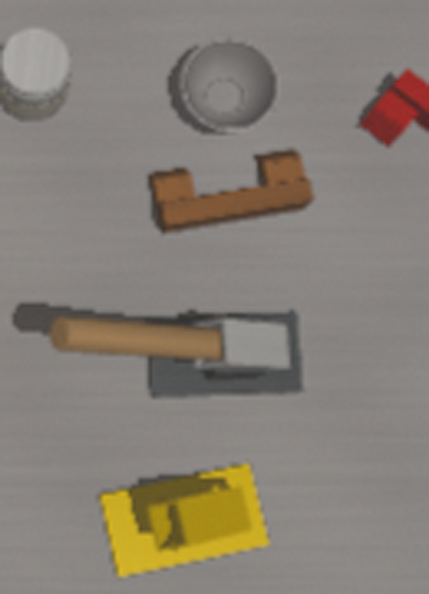

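View pics/scc.png

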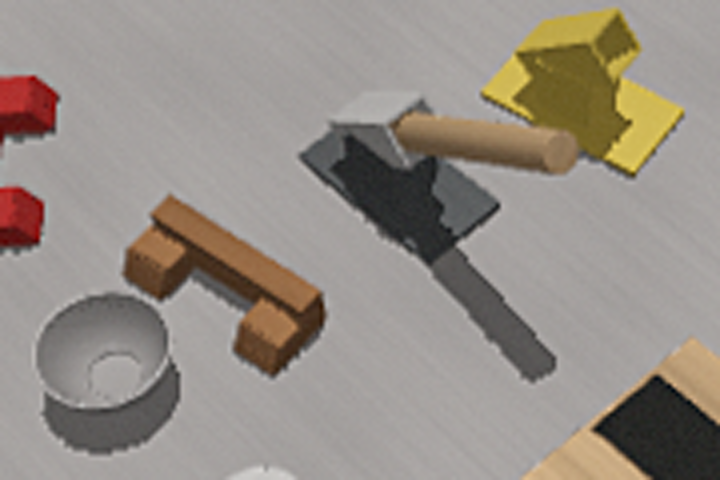

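The crops confirm it: the brown fork is the chock, with its bar top at scene (222,159)-(260,183) and feet towards the bowl. The grey tube holds the pin, whose free end is at scene (320,148). Now I turn these into positions.

```bash
python3 - <<'E'
from h import *
T=cal('top');S=cal('scene')
sc=lambda u,v:(180+(u+.5)/4-.5,110+(v+.5)/4-.5)
tc=lambda u,v:(330+(u+.5)/3.3-.5,125+(v+.5)/3.3-.5)
print('scene bar top corners z.04')
P=[onz(S,sc(*q),.04) for q in ((170,196),(322,291),(308,312),(152,214))]
print(np.round(P,4), np.mean(P,0)); P=np.array(P)
print('len',np.linalg.norm(P[0]-P[1]),np.linalg.norm(P[2]-P[3]),'thk',np.linalg.norm(P[0]-P[3]),np.linalg.norm(P[1]-P[2]))
d=(P[1]-P[0]+P[2]-P[3])[:2];print('ang of bar vs +y',np.degrees(np.arctan2(d[0],d[1])))
print('top: bar ends at z.04')
for q in ((163,225),(312,200),(157,205),(308,178),(150,172),(300,152)): print(q,np.round(onz(T,tc(*q),.04),4))
print('board corners')
for n,q,z in (('S',(352,196),0.0155),('S',(454,281),.0155),('S',(390,356),.044),('S',(283,253),.044),('T',(206,165),.0447),('T',(316,164),.0447),('T',(317,249),.0153),('T',(206,250),.0153)):
    print(n,q,np.round(onz(cal({'S':'scene','T':'top'}[n]),q,z),4))
print('pin axis: tip (top face disc centre) both views')
print(tri(S,sc(563,152),T,tc(61,333)))
print('pin at mouth'); print(tri(S,sc(402,133),T,tc(221,343)))
E
```

```text
scene bar top corners z.04
[[ 0.6147 -0.3351  0.04  ]
 [ 0.5892 -0.1891  0.04  ]
 [ 0.6082 -0.1823  0.04  ]
 [ 0.6346 -0.331   0.04  ]] [ 0.61165861 -0.25939641  0.04      ]
len 0.14817148757504975 0.15104963534992874 thk 0.02034078905922068 0.02018241574543632
ang of bar vs +y -10.007464787585603
top: bar ends at z.04
(163, 225) [ 0.5893 -0.1888  0.04  ]
(312, 200) [ 0.6132 -0.3366  0.04  ]
(157, 205) [ 0.6096 -0.1836  0.04  ]
(308, 178) [ 0.6357 -0.3339  0.04  ]
(150, 172) [ 0.6434 -0.1778  0.04  ]
(300, 152) [ 0.6625 -0.3275  0.04  ]
board corners
S (352, 196) [0.4204 0.0213 0.0155]
S (454, 281) [0.4234 0.381  0.0155]
S (390, 356) [0.6889 0.379  0.044 ]
S (283, 253) [0.6918 0.0227 0.044 ]
T (206, 165) [0.6876 0.3784 0.0447]
T (316, 164) [0.6874 0.0156 0.0447]
T (317, 249) [0.4109 0.0144 0.0153]
T (206, 250) [0.4106 0.3735 0.0153]
pin axis: tip (top face disc centre) both views
(array([ 0.4603939 , -0.07596296,  0.1884127 ]), np.float64(0.003167488766035713))
pin at mouth
(array([ 0.46683356, -0.23420968,  0.07573743]), np.float64(8.461827876540014e-07))
```

```bash
cat >> h.py <<'E'
from scipy.spatial.transform import Rotation as Ro
def Rt(xaxis,zaxis):
    z=np.array(zaxis,float);z/=np.linalg.norm(z);x=np.array(xaxis,float);x-=z*(x@z);x/=np.linalg.norm(x)
    return np.array([x,np.cross(z,x),z]).T
def go(grasp,R,base=None):
    "tool-frame delta (cm, rad) so that the grasp point reaches grasp with orientation R"
    o=r.get_obs() if base is None else base
    R0=np.array(o['ee_rot']);p0=np.array(o['eef_pos']);
    p=np.array(grasp)-R[:,2]*r.pinch_z
    d=R0.T@(p-p0)*100; a=Ro.from_matrix(R0.T@R).as_rotvec()
    print('t %.2f'%o['t'],'open %.3f'%o['opening'],'grasp now',np.round(p0+R0[:,2]*r.pinch_z,4),'F',np.round(o['contact_force'],2))
    print('dx %.2f dy %.2f dz %.2f | ax %.3f ay %.3f az %.3f'%(*d,*a))
def nrm(v): v=np.array(v,float); return v/np.linalg.norm(v)
E
python3 - <<'E'
from h import *
T=cal('top');S=cal('scene')
tc=lambda u,v:(330+(u+.5)/3.3-.5,125+(v+.5)/3.3-.5)
print('bowl rim',onz(T,tc(223,87),.045),'edges',onz(T,tc(172,87),.045),onz(T,tc(223,134),.045))
print('can top',onz(T,tc(35,65),.085))
print('pin at mouth, z.087',onz(T,tc(221,343),.095))
im=cv2.imread('pics/top0.png');g=cv2.cvtColor(im,cv2.COLOR_BGR2GRAY)
m=np.zeros_like(g);m[205:245,195:330]=(g[205:245,195:330]<60)*255
c=max(cv2.findContours(m,0,2)[0],key=cv2.contourArea)
b=cv2.boxPoints(cv2.minAreaRect(c));print(b)
Q=np.array([onz(T,q,.0237) for q in b]);print(np.round(Q,4),Q.mean(0))
im=cv2.imread('pics/scene0.png');g=cv2.cvtColor(im,cv2.COLOR_BGR2GRAY)
m=np.zeros_like(g);m[195:310,320:450]=(g[195:310,320:450]<60)*255
c=max(cv2.findContours(m,0,2)[0],key=cv2.contourArea)
q=cv2.approxPolyDP(c,5,True)[:,0];print(q);Q=np.array([onz(S,u,.0237) for u in q]);print(np.round(Q,4),Q.mean(0))
go((.612,-.26,.15),Rt((.985,.174,0),(0,0,-1)))
E
```

```text
bowl rim [ 0.72925813 -0.25305518  0.045     ] edges [ 0.72978751 -0.20205439  0.045     ] [ 0.68034067 -0.25090406  0.045     ]
can top [ 0.74002435 -0.06350709  0.085     ]
pin at mouth, z.087 [ 0.46421246 -0.23072308  0.095     ]
[[207.66817 215.08887]
 [312.98892 213.33353]
 [313.328   233.67789]
 [208.00723 235.43323]]
[[0.5237 0.3711 0.0237]
 [0.5264 0.0267 0.0237]
 [0.4597 0.0258 0.0237]
 [0.4568 0.3668 0.0237]] [0.49163637 0.19759644 0.0237    ]
[[329 216]
 [429 303]
 [443 287]
 [344 204]]
[[0.5196 0.0233 0.0237]
 [0.5194 0.3694 0.0237]
 [0.4608 0.3701 0.0237]
 [0.4609 0.0262 0.0237]] [0.4901695  0.19725985 0.0237    ]
t 0.15 open 1.003 grasp now [0.2314 0.4984 0.2492] F [0.24 0.47 0.54]
dx -52.77 dy 66.46 dz 10.01 | ax 0.001 ay 0.002 az 0.961
```

Request:
servo_tool --plan '[{"jaw":0.1,"dx":-52.8,"dy":66.5,"dz":6,"az":0.96},{"jaw":0.1,"dx":-52.8,"dy":66.5,"dz":6,"az":0.96},{"jaw":0.1,"dx":-52.8,"dy":66.5,"dz":6,"az":0.96},{"jaw":0.1,"dx":-52.8,"dy":66.5,"dz":6,"az":0.96},{"jaw":0.1,"dx":-52.8,"dy":66.5,"dz":6,"az":0.96}]'

```text
invalid input
```

```bash
python3 - <<'E'
from h import *
go((.612,-.26,.15),Rt((.985,.174,0),(0,0,-1)))
E
```

```text
t 0.15 open 1.003 grasp now [0.2314 0.4984 0.2492] F [0.24 0.47 0.54]
dx -52.77 dy 66.46 dz 10.01 | ax 0.001 ay 0.002 az 0.961
```

Request:
servo_tool --plan '[{"jaw":0.1,"dx":-52.8,"dy":66.5,"dz":6,"ax":0,"ay":0,"az":0.96},{"jaw":0.1,"dx":-52.8,"dy":66.5,"dz":6,"ax":0,"ay":0,"az":0.96},{"jaw":0.1,"dx":-52.8,"dy":66.5,"dz":6,"ax":0,"ay":0,"az":0.96},{"jaw":0.1,"dx":-52.8,"dy":66.5,"dz":6,"ax":0,"ay":0,"az":0.96},{"jaw":0.1,"dx":-52.8,"dy":66.5,"dz":6,"ax":0,"ay":0,"az":0.96}]'

```text
t: 0.78
eef_pos: [0.3719, 0.2182, 0.3825]
ee_rot: [[0.981, 0.191, 0.0], [0.191, -0.981, 0.0], [0.0, -0.0, -1.0]]
contact_force: [0.5, 0.7, 0.7]
opening: 0.548
```

```bash
python3 - <<'E'
from h import *
go((.612,-.26,.15),Rt((.985,.174,0),(0,0,-1)))
E
```

```text
t 0.78 open 0.548 grasp now [0.3719 0.2183 0.2278] F [0.5  0.71 0.69]
dx 14.41 dy 51.54 dz 7.77 | ax -0.000 ay -0.000 az 0.018
```

Request:
servo_tool --plan '[{"jaw":0.1,"dx":14.4,"dy":51.5,"dz":4,"ax":0,"ay":0,"az":0},{"jaw":0.1,"dx":14.4,"dy":51.5,"dz":4,"ax":0,"ay":0,"az":0},{"jaw":0.1,"dx":14.4,"dy":51.5,"dz":4,"ax":0,"ay":0,"az":0},{"jaw":0.1,"dx":14.4,"dy":51.5,"dz":4,"ax":0,"ay":0,"az":0},{"jaw":0.1,"dx":14.4,"dy":51.5,"dz":4,"ax":0,"ay":0,"az":0}]'

```text
t: 1.4
eef_pos: [0.5135, -0.0589, 0.3591]
ee_rot: [[0.98, 0.198, 0.0], [0.198, -0.98, 0.001], [0.0, -0.001, -1.0]]
contact_force: [0.8, 0.5, -0.1]
opening: 0.554
```

```bash
python3 - <<'E'
from h import *
go((.612,-.26,.15),Rt((.985,.174,0),(0,0,-1)))
E
```

```text
t 1.40 open 0.554 grasp now [ 0.5135 -0.0588  0.2044] F [ 0.8   0.47 -0.08]
dx 5.67 dy 21.67 dz 5.43 | ax -0.001 ay -0.000 az 0.025
```

Request:
servo_tool --plan '[{"jaw":0.1,"dx":5.7,"dy":21.7,"dz":5.4,"ax":0,"ay":0,"az":0.025},{"jaw":0.1,"dx":5.7,"dy":21.7,"dz":5.4,"ax":0,"ay":0,"az":0.025},{"jaw":0.1,"dx":5.7,"dy":21.7,"dz":5.4,"ax":0,"ay":0,"az":0.025},{"jaw":0.1,"dx":5.7,"dy":21.7,"dz":5.4,"ax":0,"ay":0,"az":0.025},{"jaw":0.1,"dx":5.7,"dy":21.7,"dz":5.4,"ax":0,"ay":0,"az":0.025}]'

```text
t: 2.02
eef_pos: [0.6106, -0.2632, 0.3029]
ee_rot: [[0.986, 0.167, -0.004], [0.167, -0.986, -0.003], [-0.005, 0.002, -1.0]]
contact_force: [0.2, 1.1, 0.6]
opening: 0.551
```

```bash
python3 - <<'E'
from h import *
go((.612,-.26,.03),Rt((.985,.174,0),(0,0,-1)))
C=cal('wrist'); im=r.grab_frame('wrist'); cv2.imwrite('pics/w1.png',im)
print(proj(C,[[.612,-.26,.04]]))
E
```

```text
t 2.02 open 0.551 grasp now [ 0.6099 -0.2636  0.1482] F [0.19 1.07 0.56]
dx 0.25 dy -0.31 dz 11.82 | ax 0.002 ay 0.005 az -0.007
[[323.90015685 202.95774964]]
```

View pics/w1.png

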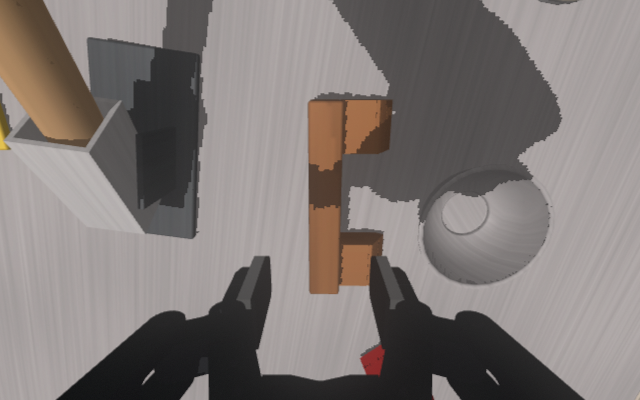

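The wrist view shows the chock bar from (309,100) to (338,293), with its centre at about (324,197). I predicted (324,203), so it agrees to about 4 mm and sits squarely between the fingers. The bowl rim is clear to the right. Next I descend.

Request:
servo_tool --plan '[{"jaw":0.1,"dx":0.25,"dy":-0.6,"dz":5,"ax":0,"ay":0.004,"az":0},{"jaw":0.1,"dx":0.25,"dy":-0.6,"dz":9,"ax":0,"ay":0.004,"az":0},{"jaw":0.1,"dx":0.25,"dy":-0.6,"dz":11.6,"ax":0,"ay":0.004,"az":0},{"jaw":0.1,"dx":0.25,"dy":-0.6,"dz":11.8,"ax":0,"ay":0.004,"az":0},{"jaw":0.1,"dx":0.25,"dy":-0.6,"dz":11.8,"ax":0,"ay":0.004,"az":0}]'

```text
t: 2.7
eef_pos: [0.6137, -0.2517, 0.1888]
ee_rot: [[0.985, 0.174, 0.006], [0.174, -0.985, 0.001], [0.006, 0.0, -1.0]]
contact_force: [0.5, 0.3, 0.2]
opening: 0.55
```

Request:
servo_tool --plan '[{"jaw":-1,"dx":0,"dy":0,"dz":0,"ax":0,"ay":0,"az":0},{"jaw":-1,"dx":0,"dy":0,"dz":0,"ax":0,"ay":0,"az":0},{"jaw":-1,"dx":0,"dy":0,"dz":0,"ax":0,"ay":0,"az":0},{"jaw":-1,"dx":0,"dy":0,"dz":0,"ax":0,"ay":0,"az":0}]' --squeeze 50

```text
t: 3.2
eef_pos: [0.6132, -0.2533, 0.1896]
ee_rot: [[0.985, 0.172, 0.006], [0.172, -0.985, -0.0], [0.006, 0.001, -1.0]]
contact_force: [-3.2, 0.7, 6.9]
opening: 0.267
```

```bash
python3 - <<'E'
from h import *
go((.612,-.26,.25),Rt((1,0,0),(0,0,-1)))
cv2.imwrite('pics/w2.png',r.grab_frame('wrist'))
E
```

```text
t 3.20 open 0.267 grasp now [ 0.6141 -0.2534  0.0349] F [-3.24  0.69  6.87]
dx -0.11 dy 0.66 dz -21.51 | ax 0.001 ay -0.006 az 0.173
```

View pics/w2.png

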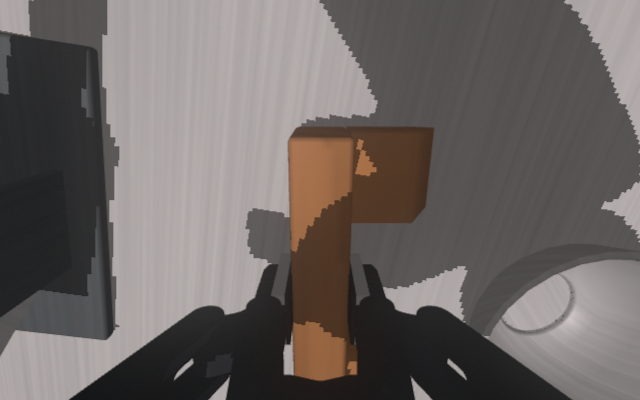

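```bash
python3 - <<'E'
from h import *
C=cal('wrist'); p=onz(C,(321,137),.04); g=np.array([.6141,-.2534,.04]); print(p, np.linalg.norm(p-g)) 
E
```

```text
[ 0.60350449 -0.18881247  0.04      ] 0.06545085066133689
```

Request:
servo_tool --plan '[{"jaw":-1,"dx":0,"dy":0,"dz":-3,"ax":0,"ay":0,"az":0},{"jaw":-1,"dx":0,"dy":0,"dz":-8,"ax":0,"ay":0,"az":0},{"jaw":-1,"dx":0,"dy":0,"dz":-13,"ax":0,"ay":0,"az":0},{"jaw":-1,"dx":0,"dy":0,"dz":-18,"ax":0,"ay":0,"az":0.08},{"jaw":-1,"dx":0,"dy":0,"dz":-22,"ax":0,"ay":0,"az":0.17}]'

```text
t: 3.88
eef_pos: [0.612, -0.2526, 0.4091]
ee_rot: [[1.0, 0.001, 0.005], [0.001, -1.0, 0.001], [0.005, -0.001, -1.0]]
contact_force: [1.2, -0.3, -4.4]
opening: 0.271
```

```bash
python3 - <<'E'
from h import *
go((.491,.1975,.15),Rt((1,0,.1045),(.1045,0,-1)))
cv2.imwrite('pics/w3.png',r.grab_frame('wrist'))
E
```

```text
t 3.88 open 0.271 grasp now [ 0.6128 -0.2525  0.2544] F [ 1.23 -0.34 -4.38]
dx -13.73 dy -45.01 dz 10.49 | ax -0.001 ay 0.099 az 0.001
```

View pics/w3.png

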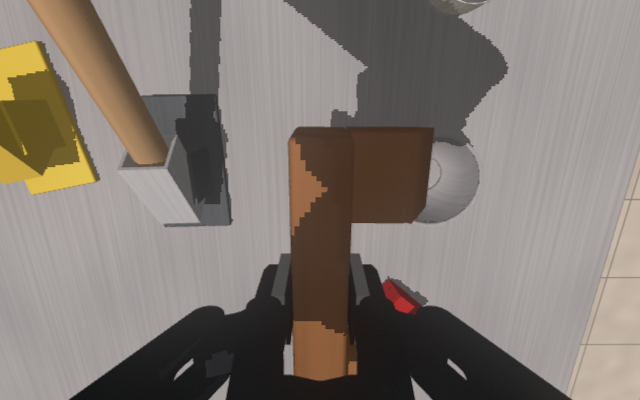

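Request:
servo_tool --plan '[{"jaw":-1,"dx":-13.7,"dy":-45.8,"dz":4,"ax":0,"ay":0.1,"az":0},{"jaw":-1,"dx":-13.7,"dy":-45.8,"dz":4,"ax":0,"ay":0.1,"az":0},{"jaw":-1,"dx":-13.7,"dy":-45.8,"dz":4,"ax":0,"ay":0.1,"az":0},{"jaw":-1,"dx":-13.7,"dy":-45.8,"dz":4,"ax":0,"ay":0.1,"az":0},{"jaw":-1,"dx":-13.7,"dy":-45.8,"dz":4,"ax":0,"ay":0.1,"az":0}]'

```text
t: 4.55
eef_pos: [0.5204, 0.0473, 0.38]
ee_rot: [[0.995, 0.004, 0.102], [0.004, -1.0, 0.002], [0.102, -0.001, -0.995]]
contact_force: [0.4, 0.7, -4.4]
opening: 0.27
```

```bash
python3 - <<'E'
from h import *
go((.491,.2055,.13),Rt((1,0,.1045),(.1045,0,-1)))
E
```

```text
t 4.55 open 0.270 grasp now [0.5363 0.0476 0.2261] F [ 0.41  0.73 -4.41]
dx -5.45 dy -15.82 dz 9.13 | ax -0.002 ay 0.002 az 0.004
```

Request:
servo_tool --plan '[{"jaw":-1,"dx":-5.5,"dy":-15.8,"dz":5,"ax":0,"ay":0.002,"az":0.004},{"jaw":-1,"dx":-5.5,"dy":-15.8,"dz":7,"ax":0,"ay":0.002,"az":0.004},{"jaw":-1,"dx":-5.5,"dy":-15.8,"dz":9,"ax":0,"ay":0.002,"az":0.004},{"jaw":-1,"dx":-5.5,"dy":-15.8,"dz":9,"ax":0,"ay":0.002,"az":0.004},{"jaw":-1,"dx":-5.5,"dy":-15.8,"dz":9,"ax":0,"ay":0.002,"az":0.004}]'

```text
t: 5.18
eef_pos: [0.4754, 0.2032, 0.285]
ee_rot: [[0.995, 0.001, 0.104], [0.001, -1.0, -0.0], [0.104, 0.001, -0.995]]
contact_force: [0.7, -1.1, -3.9]
opening: 0.27
```

```bash
python3 - <<'E'
from h import *
n=nrm((-.105,0,1))
go(np.array([.491,.2055,.0237])+n*.035,Rt((1,0,.105),-n))
cv2.imwrite('pics/w4.png',r.grab_frame('wrist'))
E
```

```text
t 5.17 open 0.270 grasp now [0.4915 0.2031 0.1312] F [ 0.68 -1.11 -3.87]
dx -1.17 dy -0.24 dz 7.18 | ax 0.000 ay 0.000 az 0.001
```

View pics/w4.png

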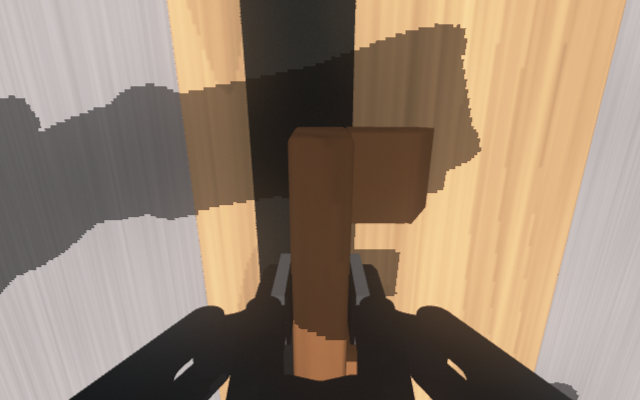

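The wrist view shows the chock held square, bar at (290-352, 130-375). The strip runs along it, columns 243-355, with the feet on the uphill side. Next I lower it.

Request:
servo_tool --plan '[{"jaw":-1,"dx":-1.0,"dy":-0.2,"dz":3,"ax":0,"ay":0,"az":0},{"jaw":-1,"dx":-1.2,"dy":-0.2,"dz":5.5,"ax":0,"ay":0,"az":0},{"jaw":-1,"dx":-1.2,"dy":-0.2,"dz":6.2,"ax":0,"ay":0,"az":0},{"jaw":-1,"dx":-1.2,"dy":-0.2,"dz":6.6,"ax":0,"ay":0,"az":0},{"jaw":-1,"dx":-1.2,"dy":-0.2,"dz":6.8,"ax":0,"ay":0,"az":0}]'

```text
t: 5.85
eef_pos: [0.4723, 0.2051, 0.2182]
ee_rot: [[0.994, -0.001, 0.108], [-0.002, -1.0, 0.002], [0.108, -0.002, -0.994]]
contact_force: [0.1, -0.6, -3.7]
opening: 0.271
```

```bash
python3 - <<'E'
from h import *
n=nrm((-.105,0,1))
go(np.array([.491,.2055,.0237])+n*.035,Rt((1,0,.105),-n))
E
```

```text
t 5.85 open 0.271 grasp now [0.489  0.2054 0.0644] F [ 0.12 -0.62 -3.73]
dx -0.17 dy -0.04 dz 0.57 | ax -0.002 ay -0.004 az -0.002
```

Request:
servo_tool --plan '[{"jaw":-1,"dx":-0.1,"dy":0,"dz":0.2,"ax":0,"ay":0,"az":0},{"jaw":-1,"dx":-0.1,"dy":0,"dz":0.3,"ax":0,"ay":0,"az":0},{"jaw":-1,"dx":-0.1,"dy":0,"dz":0.4,"ax":0,"ay":0,"az":0},{"jaw":-1,"dx":-0.1,"dy":0,"dz":0.4,"ax":0,"ay":0,"az":0}]'

```text
t: 6.35
eef_pos: [0.4707, 0.2053, 0.2131]
ee_rot: [[0.994, -0.0, 0.106], [-0.0, -1.0, 0.001], [0.106, -0.001, -0.994]]
contact_force: [-0.7, 0.1, -4.6]
opening: 0.273
```

Request:
servo_tool --plan '[{"jaw":-1,"dx":0,"dy":0,"dz":0.1,"ax":0,"ay":0,"az":0},{"jaw":-1,"dx":0,"dy":0,"dz":0.1,"ax":0,"ay":0,"az":0}]'

```text
t: 6.6
eef_pos: [0.4709, 0.2053, 0.2123]
ee_rot: [[0.994, -0.0, 0.106], [-0.0, -1.0, 0.001], [0.106, -0.001, -0.994]]
contact_force: [-0.6, 0.2, -1.8]
opening: 0.27
```

Request:
servo_tool --plan '[{"jaw":-1,"dx":0,"dy":0,"dz":0.1,"ax":0,"ay":0,"az":0},{"jaw":-1,"dx":0,"dy":0,"dz":0.1,"ax":0,"ay":0,"az":0}]'

```text
t: 6.85
eef_pos: [0.471, 0.2053, 0.2123]
ee_rot: [[0.994, -0.0, 0.106], [-0.001, -1.0, 0.002], [0.106, -0.002, -0.994]]
contact_force: [-5.1, -0.9, 6.9]
opening: 0.27
```

Request:
servo_tool --plan '[{"jaw":-0.2,"dx":0,"dy":0,"dz":0,"ax":0,"ay":0,"az":0},{"jaw":0.1,"dx":0,"dy":0,"dz":0,"ax":0,"ay":0,"az":0},{"jaw":0.1,"dx":0,"dy":0,"dz":0,"ax":0,"ay":0,"az":0}]'

```text
t: 7.22
eef_pos: [0.4712, 0.2054, 0.2112]
ee_rot: [[0.994, -0.0, 0.107], [-0.001, -1.0, 0.001], [0.107, -0.001, -0.994]]
contact_force: [0.2, -0.1, -0.9]
opening: 0.549
```

Request:
servo_tool --plan '[{"jaw":0.1,"dx":0,"dy":0,"dz":-2,"ax":0,"ay":0,"az":0},{"jaw":0.1,"dx":0,"dy":0,"dz":-6,"ax":0,"ay":0,"az":0},{"jaw":0.1,"dx":0,"dy":0,"dz":-12,"ax":0,"ay":0,"az":0},{"jaw":0.1,"dx":0,"dy":0,"dz":-16,"ax":0,"ay":0,"az":0},{"jaw":0.1,"dx":0,"dy":0,"dz":-16,"ax":0,"ay":0,"az":0}]'

```text
t: 7.85
eef_pos: [0.4553, 0.2054, 0.3739]
ee_rot: [[0.994, -0.0, 0.113], [-0.001, -1.0, 0.006], [0.113, -0.006, -0.994]]
contact_force: [-0.1, 0.2, -0.6]
opening: 0.551
```

```bash
python3 - <<'E'
from h import *
print(r.get_obs()['opening'])
cv2.imwrite('pics/w5.png',r.grab_frame('wrist'))
cv2.imwrite('pics/t5.png',r.grab_frame('top'))
cv2.imwrite('pics/s5.png',r.grab_frame('scene'))
n=nrm((-.105,0,1));
C=cal('wrist'); g=np.array([.491,.1975,.0237])+n*.04
print(proj(C,[g,g+[0,.075,0],g-[0,.075,0]]))
E
```

```text
0.5509662484626892
[[321.03501677 198.89221696]
 [321.12521944 109.5588696 ]
 [320.95841438 274.756365  ]]
```

View pics/w5.png

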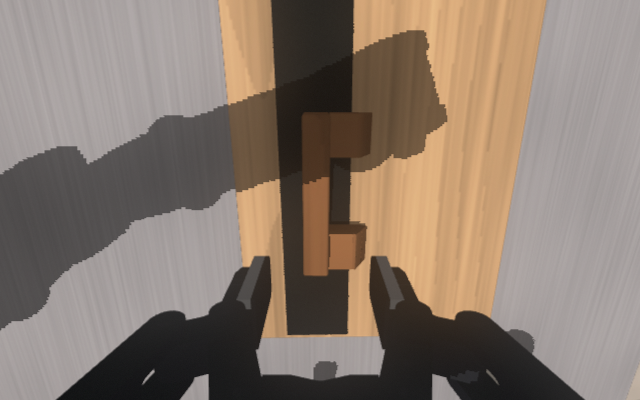

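View pics/s5.png

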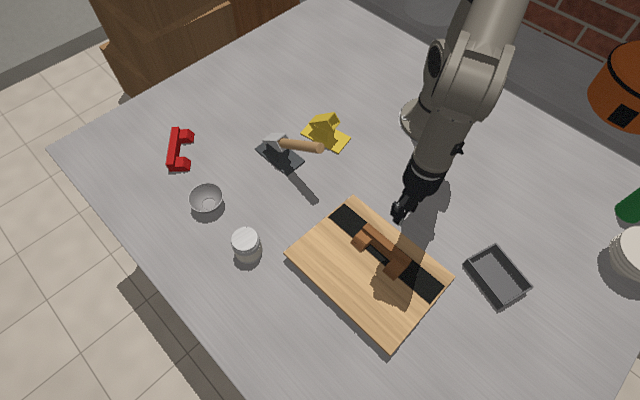

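The chock stands on the strip: bar in the wrist view from (302,113) to (329,276), feet uphill, let go. Now I measure its pose and the pin's axis.

```bash
python3 - <<'E'
from h import *
C=cal('wrist')
P=np.array([onz(C,q,.0635) for q in ((302,113),(329,113),(329,275),(303,276))]);print(np.round(P,4));m=P.mean(0);print('bar top mid',m,'bar mid at surface',m+nrm((.105,0,-1))*.04)
d=P[0]+P[1]-P[2]-P[3];print('yaw deg',np.degrees(np.arctan2(d[0],d[1])))
T=cal('top')
im=cv2.imread('pics/top0.png')[210:245,335:430];cv2.imwrite('pics/pinT.png',cv2.resize(im,None,fx=8,fy=8,interpolation=cv2.INTER_CUBIC))
E
```

```text
[[0.4715 0.2699 0.0635]
 [0.4932 0.2698 0.0635]
 [0.4945 0.1218 0.0635]
 [0.4699 0.1222 0.0635]]
bar top mid [0.48225479 0.1959325  0.0635    ] bar mid at surface [0.48643183 0.1959325  0.02371869]
yaw deg 0.06092780160200343
```

View pics/pinT.png

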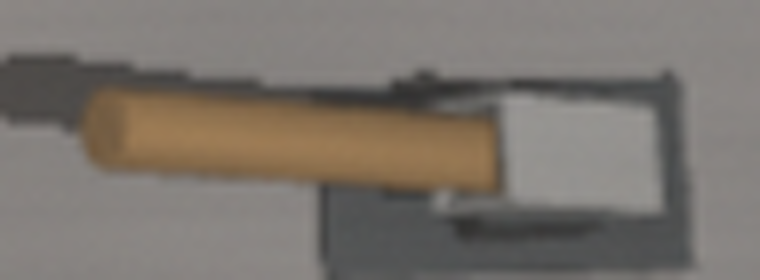

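```bash
python3 - <<'E'
from h import *
c,s=np.cos(np.radians(35)),np.sin(np.radians(35))
R=Rt((1,0,0),(0,s,-c))
go((.464,-.239,.26),R)
E
```

```text
t 8.00 open 0.546 grasp now [0.4696 0.205  0.2152] F [-0.68 -0.58 -0.48]
dx 1.25 dy 53.27 dz -1.66 | ax 0.610 ay -0.101 az 0.031
```

Request:
servo_tool --plan '[{"jaw":0.3,"dx":0.5,"dy":3,"dz":-5,"ax":0,"ay":-0.1,"az":0},{"jaw":0.3,"dx":1.2,"dy":25,"dz":-8,"ax":0,"ay":-0.1,"az":0},{"jaw":0.3,"dx":1.2,"dy":25,"dz":-8,"ax":0,"ay":-0.1,"az":0},{"jaw":0.3,"dx":1.2,"dy":25,"dz":-8,"ax":0,"ay":-0.1,"az":0},{"jaw":0.3,"dx":1.2,"dy":25,"dz":-8,"ax":0,"ay":-0.1,"az":0}]'

```text
t: 8.62
eef_pos: [0.4565, -0.0489, 0.4497]
ee_rot: [[1.0, -0.006, 0.004], [-0.006, -1.0, -0.0], [0.004, 0.0, -1.0]]
contact_force: [-0.0, 0.5, 0.3]
opening: 0.653
```

```bash
python3 - <<'E'
from h import *
c,s=np.cos(np.radians(35)),np.sin(np.radians(35))
R=Rt((1,0,0),(0,s,-c))
go((.464,-.239,.26),R)
E
```

```text
t 8.62 open 0.653 grasp now [ 0.4571 -0.049   0.295 ] F [-0.02  0.5   0.32]
dx 0.89 dy 27.88 dz 6.31 | ax 0.611 ay -0.005 az -0.005
```

Request:
servo_tool --plan '[{"jaw":0.3,"dx":0.9,"dy":27.9,"dz":3,"ax":0.611,"ay":-0.005,"az":-0.005},{"jaw":0.3,"dx":0.9,"dy":27.9,"dz":3,"ax":0.611,"ay":-0.005,"az":-0.005},{"jaw":0.3,"dx":0.9,"dy":27.9,"dz":3,"ax":0.611,"ay":-0.005,"az":-0.005},{"jaw":0.3,"dx":0.9,"dy":27.9,"dz":6.3,"ax":0.611,"ay":-0.005,"az":-0.005},{"jaw":0.3,"dx":0.9,"dy":27.9,"dz":6.3,"ax":0.611,"ay":-0.005,"az":-0.005}]'

```text
t: 9.25
eef_pos: [0.4653, -0.3275, 0.383]
ee_rot: [[1.0, -0.002, -0.003], [0.0, -0.817, 0.577], [-0.003, -0.577, -0.817]]
contact_force: [0.9, 0.2, 0.1]
opening: 0.652
```

```bash
python3 - <<'E'
from h import *
c,s=np.cos(np.radians(35)),np.sin(np.radians(35))
R=Rt((1,0,0),(0,s,-c))
go((.464,-.239,.195),R)
C=cal('wrist');cv2.imwrite('pics/w6.png',r.grab_frame('wrist'))
print(r.get_obs()['joints'],r.get_obs()['ee_rot'])
u=np.array([-.02,c,s]);t=np.array([.4604,-.076,.188])
print(proj(C,[t,t-.13*u,t-.175*u]))
import pickle;pickle.dump(C,open('w6.pkl','wb'))
E
```

```text
t 9.25 open 0.652 grasp now [ 0.4649 -0.2383  0.2566] F [0.93 0.15 0.1 ]
dx -0.11 dy 3.55 dz 5.00 | ax -0.004 ay 0.003 az -0.002
[ 13.71447485  36.7540745   47.6917112   77.6087294  -43.50630378
 108.09255493  60.18824794] [[ 0.99994389 -0.01008901 -0.00323039]
 [-0.00642295 -0.81989432  0.57247886]
 [-0.00842432 -0.57242599 -0.81991312]]
[[313.86928079  75.93991386]
 [317.95160751 231.95384268]
 [319.1165229  276.47331407]]
```

View pics/w6.png

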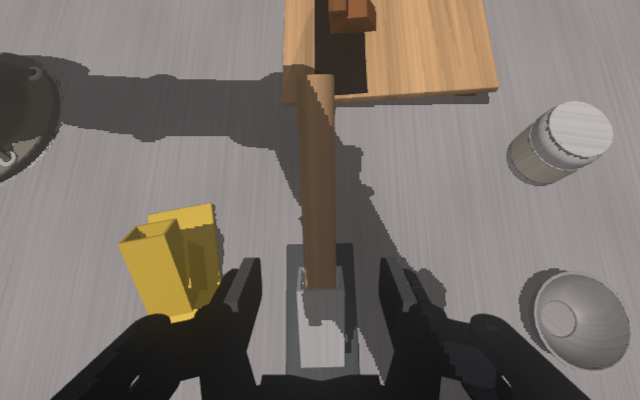

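```bash
python3 - <<'E'
from h import *
import pickle;C=pickle.load(open('w6.pkl','rb'));T=cal('top')
c,s=np.cos(np.radians(35)),np.sin(np.radians(35))
u=np.array([-.02,c,s]);t=np.array([.4604,-.076,.188])
for P in (t,t-.13*u,t-.175*u): print((C[1]@P+C[2]))
im=cv2.imread('pics/w6.png');hsv=cv2.cvtColor(im,cv2.COLOR_BGR2HSV)
for v in range(80,290,30):
    row=[x for x in range(295,348) if 8<=hsv[v,x,0]<=20 and hsv[v,x,1]>60]
    print(v,row[0],row[-1],(row[0]+row[-1])/2)
# tip: wrist ray & top ray
print(tri(C,(320,76),T,(348.1,226.0)))
# axis at wrist pixel (320,232) intersected with plane of top centreline
o,d=ray(C,(320,250)); oT,d1=ray(T,(348.1,226.0)); _,d2=ray(T,(397.1,229.4)); n=np.cross(d1,d2); print(o+d*((oT-o)@n)/(d@n))
E
```

```text
[-0.00465853 -0.0983295   0.25668038]
[-0.00175753  0.02515286  0.29730612]
[-0.00075334  0.06789676  0.31136888]
80 295 346 320.5
110 298 334 316.0
140 299 334 316.5
170 300 334 317.0
200 301 334 317.5
230 303 334 318.5
260 304 335 319.5
(array([ 0.46264099, -0.07675062,  0.18798161]), np.float64(0.00507612635374829))
[ 0.46474571 -0.1955646   0.09392822]
```

The wrist view shows the pin's centreline from (316,110) to (319.5,260), within about 1 px of my prediction. The fingers straddle it, and the yellow holder at (160,260) is clear. Now I descend on it.

```bash
cat >> h.py <<'E'
PC=np.array([.4647,-.182,.1135]); PU=nrm((-.02,.819,.574)); 
def pinR():
    x=nrm(np.cross(PU,(0,0,1))); z=np.cross(x,-PU); return np.array([x,-PU,z]).T
E
python3 - <<'E'
from h import *
R=pinR();print(R)
go(PC-.007*R[:,2],R)
E
```

```text
[[ 0.99970196  0.01999363 -0.01400846]
 [ 0.02441275 -0.81873927  0.57364625]
 [-0.         -0.57381727 -0.81898336]]
t 9.30 open 0.652 grasp now [ 0.4635 -0.2427  0.253 ] F [-0.34 -2.29 -1.62]
dx 0.37 dy 3.03 dz 14.22 | ax 0.002 ay -0.011 az -0.030
```

Request:
servo_tool --plan '[{"jaw":0.3,"dx":0.3,"dy":3.0,"dz":3,"ax":0,"ay":-0.011,"az":-0.03},{"jaw":0.3,"dx":0.3,"dy":3.0,"dz":7,"ax":0,"ay":-0.011,"az":-0.03},{"jaw":0.3,"dx":0.3,"dy":3.0,"dz":9,"ax":0,"ay":-0.011,"az":-0.03},{"jaw":0.3,"dx":0.3,"dy":3.0,"dz":9,"ax":0,"ay":-0.011,"az":-0.03}]'

```text
t: 9.8
eef_pos: [0.4696, -0.2949, 0.2937]
ee_rot: [[0.999, 0.034, -0.017], [0.038, -0.815, 0.578], [0.006, -0.578, -0.816]]
contact_force: [0.5, -0.1, 0.2]
opening: 0.65
```

```bash
python3 - <<'E'
from h import *
R=pinR()
go(PC-.007*R[:,2],R)
cv2.imwrite('pics/w7.png',r.grab_frame('wrist'))
E
```

```text
t 9.80 open 0.650 grasp now [ 0.467  -0.2056  0.1675] F [ 0.51 -0.07  0.19]
dx -0.22 dy 1.11 dz 5.07 | ax -0.005 ay 0.002 az 0.014
```

View pics/w7.png

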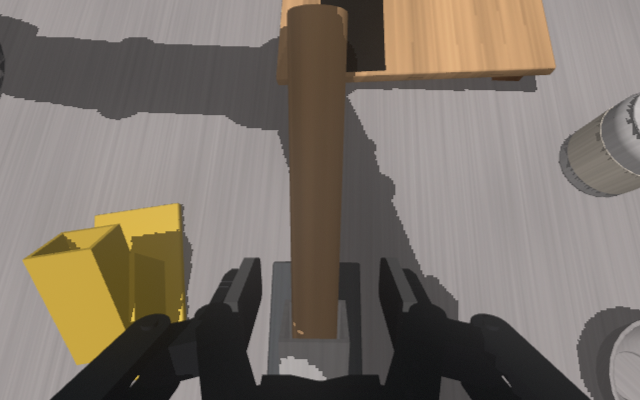

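The pin's centreline is at column ~317, midway between the fingers. I go down the last 5 cm.

Request:
servo_tool --plan '[{"jaw":0.3,"dx":-0.2,"dy":1.1,"dz":2,"ax":-0.004,"ay":0.002,"az":0.014},{"jaw":0.3,"dx":-0.2,"dy":1.1,"dz":4,"ax":-0.004,"ay":0.002,"az":0.014},{"jaw":0.3,"dx":-0.2,"dy":1.1,"dz":5,"ax":-0.004,"ay":0.002,"az":0.014},{"jaw":0.3,"dx":-0.2,"dy":1.1,"dz":5,"ax":-0.004,"ay":0.002,"az":0.014}]'

```text
t: 10.35
eef_pos: [0.4676, -0.2771, 0.2494]
ee_rot: [[1.0, 0.022, -0.01], [0.024, -0.821, 0.571], [0.005, -0.571, -0.821]]
contact_force: [0.5, 0.0, 0.4]
opening: 0.647
```

```bash
python3 - <<'E'
from h import *
R=pinR()
go(PC-.007*R[:,2],R)
C=cal('wrist');cv2.imwrite('pics/w8.png',r.grab_frame('wrist'))
print(proj(C,[PC,PC+.13*PU,PC-.045*PU]))
E
```

```text
t 10.35 open 0.647 grasp now [ 0.466  -0.1887  0.1224] F [0.49 0.   0.4 ]
dx -0.06 dy 0.01 dz 0.42 | ax 0.003 ay -0.004 az 0.002
[[316.24865621 275.51035579]
 [315.66724815 -61.60901235]
 [316.38338244 353.62901978]]
```

View pics/w8.png

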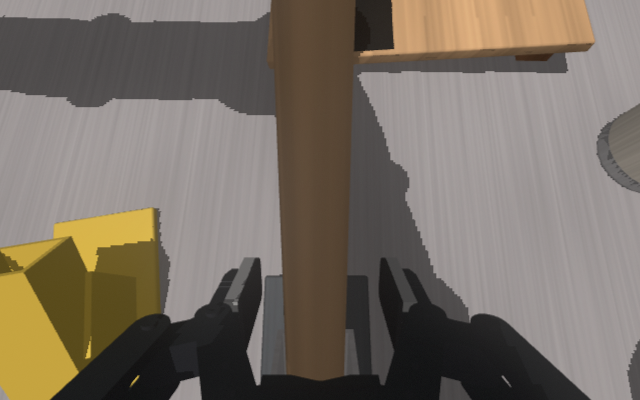

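```bash
python3 - <<'E'
from h import *
C=cal('wrist')
im=cv2.imread('pics/w8.png')[130:400,220:420];cv2.imwrite('pics/w8c.png',cv2.resize(im,None,fx=2.2,fy=2.2))
hsv=cv2.cvtColor(cv2.imread('pics/w8.png'),cv2.COLOR_BGR2HSV)
for v in (150,200,230,250,275,300):
    row=[x for x in range(260,375) if 8<=hsv[v,x,0]<=20 and hsv[v,x,1]>70]
    print(v,row[0],row[-1])
for k in (.05,.0): 
    P=PC+k*PU; print(proj(C,[P]),(C[1]@P+C[2]))
    # cylinder silhouette
    x=pinR()[:,0]; print(proj(C,[P-.015*x,P+.015*x])[:,0])
E
```

```text
150 278 350
200 280 348
230 281 347
250 282 347
275 283 346
300 284 346
[[315.75508377 168.79628353]] [-0.00173807 -0.01456617  0.1390893 ]
[279.76245816 351.71671433]
[[315.95779532 274.29513865]] [-0.00184373  0.03280542  0.15508684]
[283.67940066 348.21125961]
```

Request:
servo_tool --plan '[{"jaw":0.0,"dx":-0.1,"dy":0,"dz":0.4,"ax":0,"ay":0,"az":0},{"jaw":-0.1,"dx":-0.1,"dy":0,"dz":0.4,"ax":0,"ay":0,"az":0},{"jaw":-1,"dx":-0.1,"dy":0,"dz":0.4,"ax":0,"ay":0,"az":0},{"jaw":-1,"dx":-0.1,"dy":0,"dz":0.4,"ax":0,"ay":0,"az":0},{"jaw":-1,"dx":-0.1,"dy":0,"dz":0.4,"ax":0,"ay":0,"az":0}]' --squeeze 45

```text
t: 11.02
eef_pos: [0.4664, -0.2751, 0.2464]
ee_rot: [[1.0, 0.022, -0.01], [0.024, -0.821, 0.571], [0.005, -0.571, -0.821]]
contact_force: [-1.1, -0.7, 2.5]
opening: 0.332
```

```bash
python3 - <<'E'
from h import *
R=pinR()
d=np.array([0,np.cos(np.radians(38)),np.sin(np.radians(38))])
R0=r.get_obs()['ee_rot']; print('draw dir in tool',R0.T@d)
go(PC-.007*R[:,2],R)
cv2.imwrite('pics/w9.png',r.grab_frame('wrist'))
E
```

```text
draw dir in tool [ 0.02168901 -0.99822297 -0.05550222]
t 11.03 open 0.332 grasp now [ 0.4649 -0.1867  0.1194] F [-1.07 -0.69  2.5 ]
dx 0.06 dy 0.00 dz 0.05 | ax 0.003 ay -0.004 az 0.002
```

View pics/w9.png

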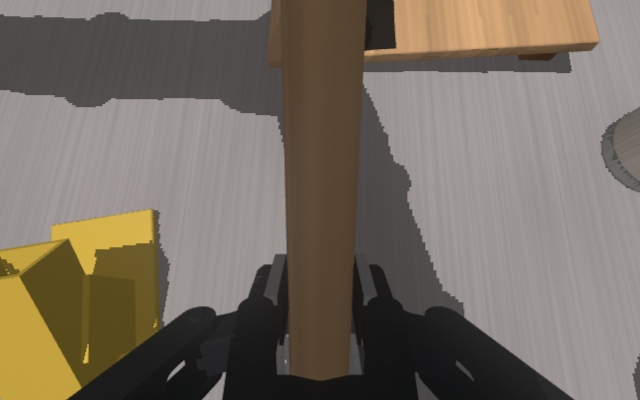

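Gripped at an opening of 0.332 (~29 mm). I now draw it out along the tube, watching the force.

Request:
servo_tool --plan '[{"jaw":-1,"dx":0,"dy":-1,"dz":-0.05,"ax":0,"ay":0,"az":0},{"jaw":-1,"dx":0,"dy":-2,"dz":-0.1,"ax":0,"ay":0,"az":0},{"jaw":-1,"dx":0,"dy":-3,"dz":-0.15,"ax":0,"ay":0,"az":0}]'

```text
t: 11.45
eef_pos: [0.466, -0.2499, 0.2647]
ee_rot: [[1.0, 0.023, -0.01], [0.025, -0.82, 0.572], [0.005, -0.572, -0.82]]
contact_force: [1.2, -0.1, -0.9]
opening: 0.333
```

```bash
python3 - <<'E'
from h import *
R=pinR()
go(PC+.13*PU-.007*R[:,2],R)
E
```

```text
t 11.45 open 0.333 grasp now [ 0.4644 -0.1614  0.1378] F [ 1.21 -0.15 -0.92]
dx 0.07 dy -9.88 dz 0.09 | ax 0.002 ay -0.003 az 0.003
```

Low force, so I carry on.

Request:
servo_tool --plan '[{"jaw":-1,"dx":0,"dy":-2,"dz":-0.1,"ax":0,"ay":0,"az":0},{"jaw":-1,"dx":0,"dy":-4,"dz":-0.2,"ax":0,"ay":0,"az":0},{"jaw":-1,"dx":0,"dy":-6,"dz":-0.3,"ax":0,"ay":0,"az":0},{"jaw":-1,"dx":0,"dy":-8,"dz":-0.4,"ax":0,"ay":0,"az":0},{"jaw":-1,"dx":0,"dy":-10,"dz":-0.5,"ax":0,"ay":0,"az":0}]'

```text
t: 12.08
eef_pos: [0.4635, -0.1706, 0.3266]
ee_rot: [[1.0, 0.023, -0.01], [0.024, -0.82, 0.571], [0.005, -0.571, -0.821]]
contact_force: [-0.8, -0.5, -1.1]
opening: 0.333
```

Request:
servo_tool --plan '[{"jaw":-1,"dx":0,"dy":-2,"dz":-1,"ax":0,"ay":0,"az":0},{"jaw":-1,"dx":0,"dy":-4,"dz":-3,"ax":0,"ay":0,"az":0},{"jaw":-1,"dx":0,"dy":-5,"dz":-4,"ax":0,"ay":0,"az":0}]'

```text
t: 12.45
eef_pos: [0.4629, -0.1531, 0.3888]
ee_rot: [[1.0, 0.024, -0.009], [0.025, -0.821, 0.571], [0.007, -0.571, -0.821]]
contact_force: [0.5, -0.7, -1.7]
opening: 0.338
```

```bash
python3 - <<'E'
from h import *
R=pinR()
n=nrm((-.105,0,1))
go((.56,.196,.16),Rt((1,0,.105),-n))
cv2.imwrite('pics/w10.png',r.grab_frame('wrist'))
cv2.imwrite('pics/s10.png',r.grab_frame('scene'))
E
```

```text
t 12.45 open 0.338 grasp now [ 0.4616 -0.0648  0.2618] F [ 0.51 -0.69 -1.67]
dx 8.91 dy -24.17 dz 26.01 | ax -0.608 ay 0.102 az -0.006
```

View pics/w10.png

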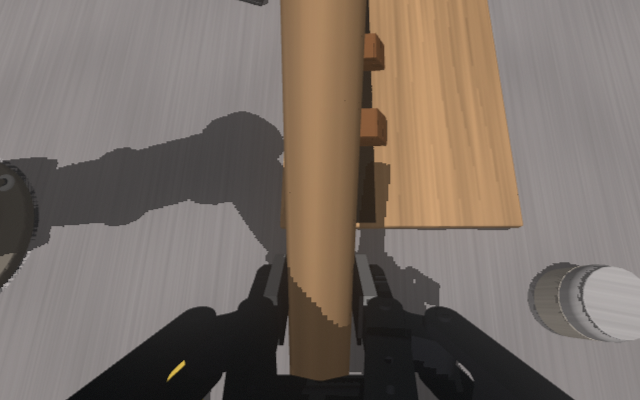

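View pics/s10.png

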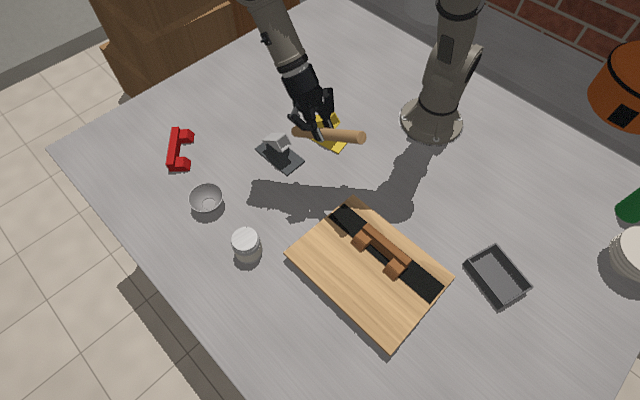

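The pin is out and in the fingers: wrist columns 283-362, and scene from (293,133) to (364,138). The holder is empty and the chock undisturbed. I move over the board uphill of the chock and level the pin.

Request:
servo_tool --plan '[{"jaw":-1,"dx":12.9,"dy":-24.2,"dz":24,"ax":-0.608,"ay":0.102,"az":-0.006},{"jaw":-1,"dx":12.9,"dy":-24.2,"dz":24,"ax":-0.608,"ay":0.102,"az":-0.006},{"jaw":-1,"dx":12.9,"dy":-24.2,"dz":24,"ax":-0.608,"ay":0.102,"az":-0.006},{"jaw":-1,"dx":12.9,"dy":-24.2,"dz":24,"ax":-0.608,"ay":0.102,"az":-0.006},{"jaw":-1,"dx":12.9,"dy":-24.2,"dz":24,"ax":-0.608,"ay":0.102,"az":-0.006}]'

```text
t: 13.18
eef_pos: [0.5663, 0.1401, 0.3356]
ee_rot: [[0.995, 0.002, 0.1], [0.002, -1.0, 0.0], [0.1, -0.0, -0.995]]
contact_force: [1.2, 0.1, -0.3]
opening: 0.335
```

```bash
python3 - <<'E'
from h import *
n=nrm((-.105,0,1))
go((.59,.196,.14),Rt((1,0,.105),-n))
E
```

```text
t 13.18 open 0.335 grasp now [0.5818 0.1401 0.1817] F [ 1.21  0.07 -0.32]
dx 0.34 dy -5.59 dz 4.23 | ax -0.000 ay 0.004 az 0.002
```

Request:
servo_tool --plan '[{"jaw":-1,"dx":0.3,"dy":-3,"dz":2.5,"ax":0,"ay":0.004,"az":0.002},{"jaw":-1,"dx":0.3,"dy":-5.6,"dz":4.2,"ax":0,"ay":0.004,"az":0.002},{"jaw":-1,"dx":0.3,"dy":-5.6,"dz":4.2,"ax":0,"ay":0.004,"az":0.002}]'

```text
t: 13.55
eef_pos: [0.5727, 0.1951, 0.2929]
ee_rot: [[0.995, 0.001, 0.1], [0.001, -1.0, 0.0], [0.1, 0.0, -0.995]]
contact_force: [0.7, -0.2, -0.8]
opening: 0.331
```

```bash
python3 - <<'E'
from h import *
n=nrm((-.105,0,1))
surf=lambda x:np.array([x,.196,.0300+(x-.551)*.105])
go(surf(.584)+n*(.015+.007+.012),Rt((1,0,.105),-n))
cv2.imwrite('pics/w11.png',r.grab_frame('wrist'))
for nm in('scene','top'):
    cv2.imwrite(f'pics/{nm}11.png',r.grab_frame(nm))
a=cv2.imread('pics/scene11.png')[180:340,270:470];cv2.imwrite('pics/s11c.png',cv2.resize(a,None,fx=3.5,fy=3.5,interpolation=cv2.INTER_CUBIC))
a=cv2.imread('pics/top11.png')[140:260,190:350];cv2.imwrite('pics/t11c.png',cv2.resize(a,None,fx=4,fy=4,interpolation=cv2.INTER_CUBIC))
E
```

```text
t 13.55 open 0.331 grasp now [0.5882 0.1951 0.139 ] F [ 0.73 -0.18 -0.79]
dx -1.56 dy -0.09 dz 7.06 | ax -0.000 ay 0.004 az 0.001
```

View pics/w11.png

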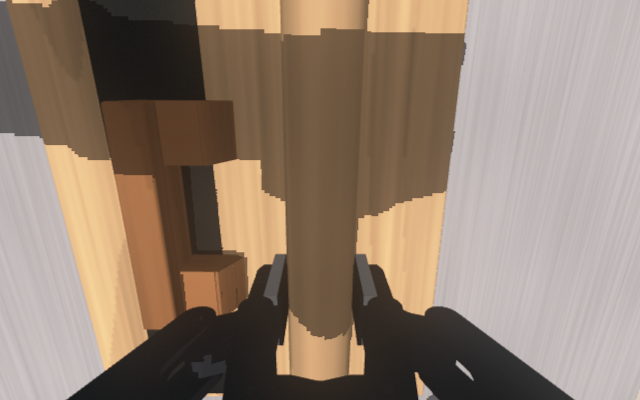

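View pics/s11c.png

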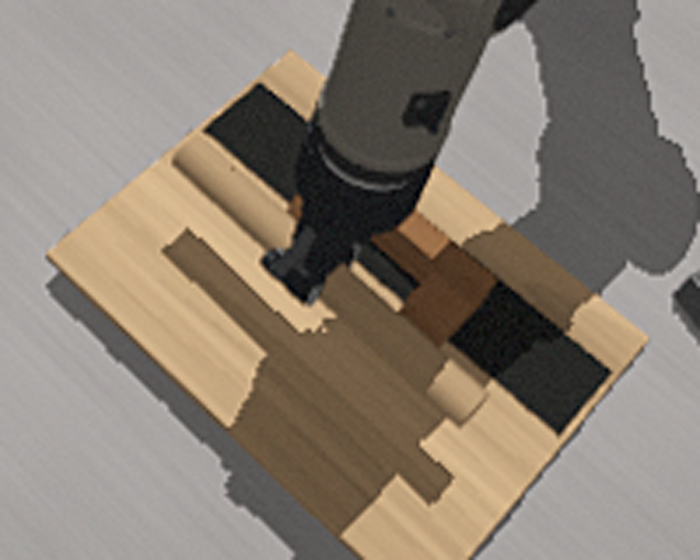

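View pics/t11c.png

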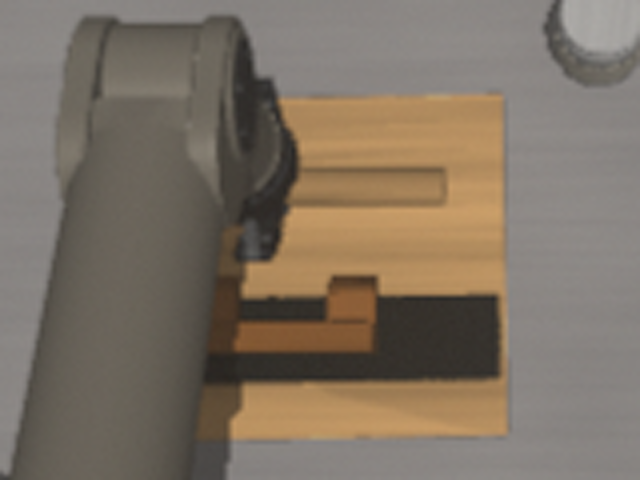

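```bash
python3 - <<'E'
from h import *
S=cal('scene');T=cal('top')
a=cv2.imread('pics/scene11.png')[210:310,310:420];cv2.imwrite('pics/s11d.png',cv2.resize(a,None,fx=7,fy=7,interpolation=cv2.INTER_CUBIC))
p=(270+190/3.5,180+146/3.5)
print('-y end',tri(S,p,T,(190+445/4,140+187/4)))
R=r.get_obs()['ee_rot'];g=np.array(r.get_obs()['eef_pos'])+R[:,2]*(r.pinch_z+.007)
e=np.array([g-.13*np.array([0,1,0]),g,g+.13*np.array([0,1,0])]);print(e)
print('scene pred in d-crop',(proj(S,e)-[310,210])*7,'top pred in crop',(proj(T,e)-[190,140])*4)
E
```

```text
-y end (array([0.58705383, 0.0619408 , 0.13317378]), np.float64(0.007341596911901534))
[[0.59201371 0.05983617 0.13599043]
 [0.59201371 0.18983617 0.13599043]
 [0.59201371 0.31983617 0.13599043]]
scene pred in d-crop [[ 75.83032279  80.81299043]
 [352.88180399 326.89831634]
 [660.67655117 600.29072103]] top pred in crop [[443.52330868 182.3698112 ]
 [271.67312571 183.96505817]
 [100.09312316 185.55779712]]
```

View pics/s11d.png

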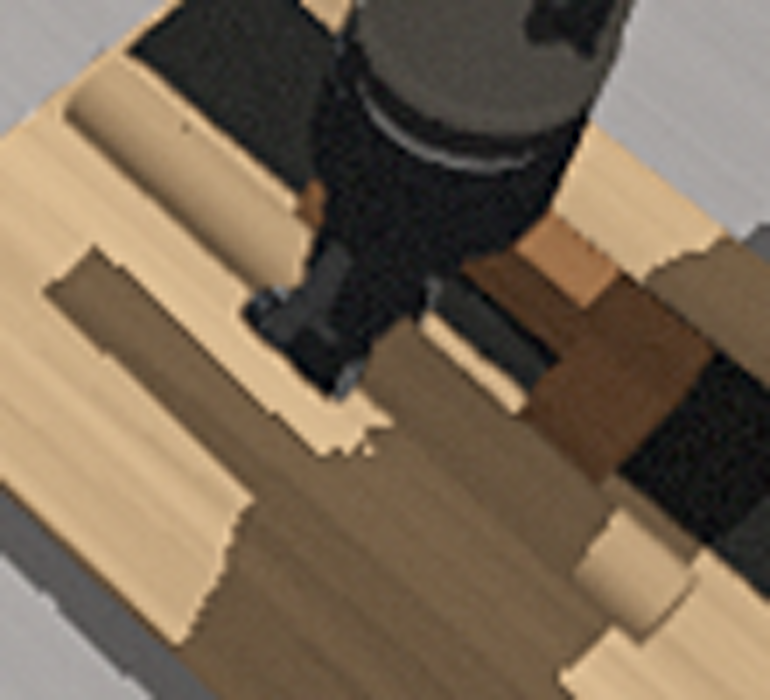

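The pin is level and parallel to the bar: the end chord in the scene crop slopes 41.7° against 41.6° predicted, and the chock is untouched. Now I descend to about 12 mm above the surface, uphill of the chock.

```bash
python3 - <<'E'
from h import *
n=nrm((-.105,0,1))
surf=lambda x:np.array([x,.196,.0300+(x-.551)*.105])
go(surf(.584)+n*(.015+.007+.012),Rt((1,0,.105),-n))
E
```

```text
t 13.70 open 0.329 grasp now [0.5913 0.1898 0.1429] F [ 0.7  -0.27 -0.82]
dx -1.84 dy -0.60 dz 7.41 | ax 0.001 ay -0.003 az -0.006
```

Request:
servo_tool --plan '[{"jaw":-1,"dx":-1,"dy":-0.6,"dz":2,"ax":0,"ay":0,"az":-0.005},{"jaw":-1,"dx":-1.6,"dy":-0.6,"dz":4,"ax":0,"ay":0,"az":-0.005},{"jaw":-1,"dx":-1.6,"dy":-0.6,"dz":6,"ax":0,"ay":0,"az":-0.005},{"jaw":-1,"dx":-1.6,"dy":-0.6,"dz":7,"ax":0,"ay":0,"az":-0.005},{"jaw":-1,"dx":-1.6,"dy":-0.6,"dz":7,"ax":0,"ay":0,"az":-0.005}]'

```text
t: 14.32
eef_pos: [0.5659, 0.1981, 0.224]
ee_rot: [[0.994, 0.001, 0.105], [0.001, -1.0, -0.0], [0.105, 0.0, -0.994]]
contact_force: [-0.3, -0.0, -1.1]
opening: 0.332
```

Request:
servo_tool --plan '[{"jaw":-1,"dx":0,"dy":0,"dz":0.2,"ax":0,"ay":0,"az":0},{"jaw":-1,"dx":0,"dy":0,"dz":0.2,"ax":0,"ay":0,"az":0}]'

```text
t: 14.58
eef_pos: [0.5662, 0.1989, 0.223]
ee_rot: [[0.994, 0.003, 0.107], [0.003, -1.0, 0.001], [0.107, -0.001, -0.994]]
contact_force: [-0.6, 0.4, -1.7]
opening: 0.329
```

```bash
python3 - <<'E'
from h import *
n=nrm((-.105,0,1))
surf=lambda x:np.array([x,.196,.0300+(x-.551)*.105])
go(surf(.584)+n*(.015+.007),Rt((1,0,.105),-n))
cv2.imwrite('pics/w12.png',r.grab_frame('wrist'))
E
```

```text
t 14.57 open 0.329 grasp now [0.5828 0.1991 0.0692] F [-0.62  0.44 -1.74]
dx -0.21 dy 0.29 dz 1.36 | ax -0.001 ay -0.003 az 0.003
```

View pics/w12.png

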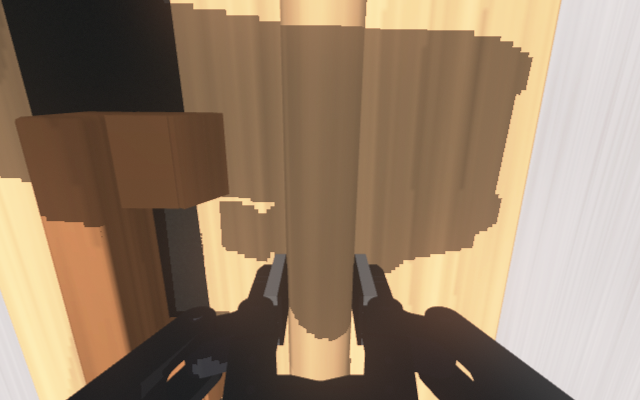

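The pin hovers uphill of the feet, foot front at about (228,160) and pin edge at column 286. Now I lower it to contact.

Request:
servo_tool --plan '[{"jaw":-1,"dx":0,"dy":0.2,"dz":0.4,"ax":0,"ay":0,"az":0},{"jaw":-1,"dx":0,"dy":0.2,"dz":0.8,"ax":0,"ay":0,"az":0},{"jaw":-1,"dx":0,"dy":0.2,"dz":1.1,"ax":0,"ay":0,"az":0},{"jaw":-1,"dx":0,"dy":0.2,"dz":1.1,"ax":0,"ay":0,"az":0},{"jaw":-1,"dx":0,"dy":0.2,"dz":1.1,"ax":0,"ay":0,"az":0}]'

```text
t: 15.25
eef_pos: [0.567, 0.197, 0.2114]
ee_rot: [[0.994, 0.003, 0.106], [0.003, -1.0, 0.001], [0.106, -0.0, -0.994]]
contact_force: [0.0, 0.1, -1.0]
opening: 0.333
```

Request:
servo_tool --plan '[{"jaw":-1,"dx":0,"dy":0,"dz":0.1,"ax":0,"ay":0,"az":0},{"jaw":-1,"dx":0,"dy":0,"dz":0.1,"ax":0,"ay":0,"az":0}]'

```text
t: 15.5
eef_pos: [0.5672, 0.1969, 0.2111]
ee_rot: [[0.994, 0.003, 0.106], [0.003, -1.0, 0.001], [0.106, -0.001, -0.994]]
contact_force: [-2.6, -0.8, 3.9]
opening: 0.335
```

Request:
servo_tool --plan '[{"jaw":-1,"dx":0,"dy":0,"dz":0.1,"ax":0,"ay":0,"az":0},{"jaw":-1,"dx":0,"dy":0,"dz":0.1,"ax":0,"ay":0,"az":0}]'

```text
t: 15.75
eef_pos: [0.5673, 0.1968, 0.211]
ee_rot: [[0.994, 0.003, 0.106], [0.002, -1.0, 0.002], [0.106, -0.002, -0.994]]
contact_force: [-5.1, -0.3, 9.5]
opening: 0.334
```

The pin is resting on the board (~10 N). I ease off and slide downhill towards the feet.

Request:
servo_tool --plan '[{"jaw":-1,"dx":0,"dy":0,"dz":-0.2,"ax":0,"ay":0,"az":0},{"jaw":-1,"dx":-1,"dy":0,"dz":-0.2,"ax":0,"ay":0,"az":0},{"jaw":-1,"dx":-2,"dy":0,"dz":-0.2,"ax":0,"ay":0,"az":0},{"jaw":-1,"dx":-2.5,"dy":0,"dz":-0.2,"ax":0,"ay":0,"az":0},{"jaw":-1,"dx":-2.5,"dy":0,"dz":-0.2,"ax":0,"ay":0,"az":0}]'

```text
t: 16.38
eef_pos: [0.5414, 0.1971, 0.2085]
ee_rot: [[0.994, 0.003, 0.105], [0.003, -1.0, 0.001], [0.105, -0.001, -0.994]]
contact_force: [0.6, -0.0, -0.9]
opening: 0.335
```

```bash
python3 - <<'E'
from h import *
n=nrm((-.105,0,1))
surf=lambda x:np.array([x,.196,.0300+(x-.551)*.105])
go(surf(.5491)+n*(.015+.007),Rt((1,0,.105),-n))
cv2.imwrite('pics/w13.png',r.grab_frame('wrist'))
E
```

```text
t 16.38 open 0.335 grasp now [0.5576 0.1972 0.0547] F [ 0.61 -0.01 -0.86]
dx -1.10 dy 0.10 dz 0.18 | ax -0.001 ay -0.000 az 0.003
```

View pics/w13.png

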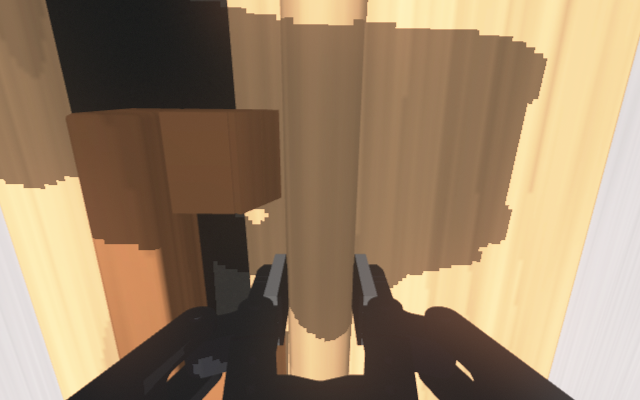

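Request:
servo_tool --plan '[{"jaw":-1,"dx":-0.1,"dy":0,"dz":0.1,"ax":0,"ay":0,"az":0},{"jaw":-1,"dx":-0.3,"dy":0,"dz":0.1,"ax":0,"ay":0,"az":0},{"jaw":-1,"dx":-0.5,"dy":0,"dz":0.1,"ax":0,"ay":0,"az":0},{"jaw":-1,"dx":-0.5,"dy":0,"dz":0.1,"ax":0,"ay":0,"az":0}]'

```text
t: 16.92
eef_pos: [0.538, 0.1968, 0.208]
ee_rot: [[0.994, 0.002, 0.108], [0.002, -1.0, 0.001], [0.108, -0.001, -0.994]]
contact_force: [2.3, 0.5, 3.0]
opening: 0.33
```

Request:
servo_tool --plan '[{"jaw":-1,"dx":-0.1,"dy":0,"dz":0,"ax":0,"ay":0,"az":0},{"jaw":-1,"dx":-0.2,"dy":0,"dz":0,"ax":0,"ay":0,"az":0},{"jaw":-1,"dx":-0.2,"dy":0,"dz":0,"ax":0,"ay":0,"az":0}]'

```text
t: 17.3
eef_pos: [0.536, 0.1968, 0.2077]
ee_rot: [[0.994, 0.002, 0.108], [0.002, -1.0, 0.001], [0.108, -0.001, -0.994]]
contact_force: [2.5, 0.0, 4.5]
opening: 0.331
```

```bash
python3 - <<'E'
from h import *
n=nrm((-.105,0,1))
surf=lambda x:np.array([x,.196,.0300+(x-.551)*.105])
go(surf(.5491)+n*(.015+.007),Rt((1,0,.105),-n))
cv2.imwrite('pics/w14.png',r.grab_frame('wrist'))
E
```

```text
t 17.30 open 0.331 grasp now [0.5527 0.197  0.054 ] F [2.52 0.02 4.45]
dx -0.55 dy 0.08 dz 0.16 | ax -0.001 ay -0.004 az 0.002
```

View pics/w14.png

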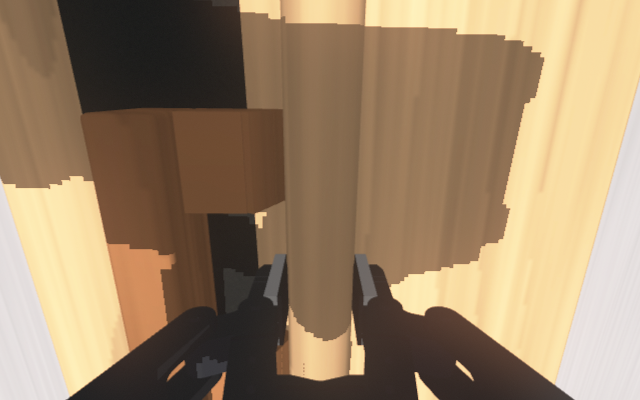

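The foot's right edge is now just hidden by the pin (column 285), so contact is near. I ease the downward press and creep.

Request:
servo_tool --plan '[{"jaw":-1,"dx":0,"dy":0,"dz":-0.1,"ax":0,"ay":0,"az":0},{"jaw":-1,"dx":0,"dy":0,"dz":-0.1,"ax":0,"ay":0,"az":0}]'

```text
t: 17.6
eef_pos: [0.5346, 0.1969, 0.2076]
ee_rot: [[0.995, 0.003, 0.104], [0.003, -1.0, 0.001], [0.104, -0.0, -0.995]]
contact_force: [0.3, 0.7, 4.1]
opening: 0.331
```

Request:
servo_tool --plan '[{"jaw":-1,"dx":-0.1,"dy":0,"dz":0,"ax":0,"ay":0,"az":0},{"jaw":-1,"dx":-0.1,"dy":0,"dz":0,"ax":0,"ay":0,"az":0}]'

```text
t: 17.85
eef_pos: [0.534, 0.1969, 0.2076]
ee_rot: [[0.994, 0.003, 0.106], [0.003, -1.0, 0.0], [0.106, -0.0, -0.994]]
contact_force: [2.6, -0.0, -0.3]
opening: 0.334
```

Request:
servo_tool --plan '[{"jaw":-1,"dx":-0.1,"dy":0,"dz":0,"ax":0,"ay":0,"az":0},{"jaw":-1,"dx":-0.1,"dy":0,"dz":0,"ax":0,"ay":0,"az":0}]'

```text
t: 18.1
eef_pos: [0.5328, 0.1968, 0.2075]
ee_rot: [[0.994, 0.003, 0.105], [0.003, -1.0, 0.0], [0.105, -0.0, -0.994]]
contact_force: [2.9, 0.6, -1.1]
opening: 0.333
```

Request:
servo_tool --plan '[{"jaw":-1,"dx":-0.1,"dy":0,"dz":0,"ax":0,"ay":0,"az":0},{"jaw":-1,"dx":-0.1,"dy":0,"dz":0,"ax":0,"ay":0,"az":0}]'

```text
t: 18.35
eef_pos: [0.5318, 0.1968, 0.2075]
ee_rot: [[0.994, 0.003, 0.105], [0.003, -1.0, 0.0], [0.105, -0.0, -0.995]]
contact_force: [2.0, -0.4, -0.7]
opening: 0.337
```

```bash
python3 - <<'E'
from h import *
n=nrm((-.105,0,1))
surf=lambda x:np.array([x,.196,.0300+(x-.551)*.105])
go(surf(.5491)+n*(.015+.007),Rt((1,0,.105),-n))
cv2.imwrite('pics/w15.png',r.grab_frame('wrist'))
for nm in('scene','top'):
    cv2.imwrite(f'pics/{nm}15.png',r.grab_frame(nm))
a=cv2.imread('pics/top15.png')[140:260,190:350];cv2.imwrite('pics/t15c.png',cv2.resize(a,None,fx=4,fy=4,interpolation=cv2.INTER_CUBIC))
print(r.get_obs()['contact_force'])
E
```

```text
t 18.35 open 0.337 grasp now [0.548  0.1969 0.0536] F [ 1.98 -0.38 -0.69]
dx -0.13 dy 0.08 dz 0.18 | ax -0.000 ay -0.000 az 0.003
[ 1.62015339 -0.45888671 -1.52034272]
```

View pics/w15.png

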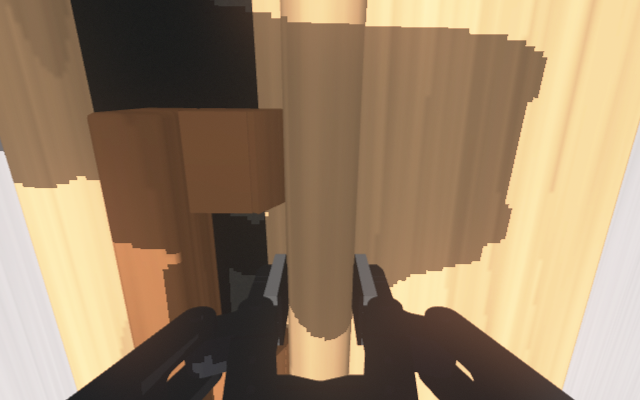

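View pics/t15c.png

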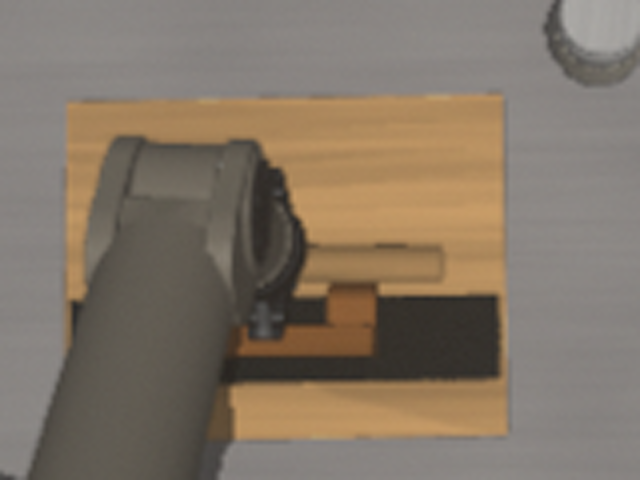

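The chock now moves slightly with the pin: the foot edge shifted only 7 px against the strip's 13-15, at about 2 N. So the pin bears on the feet. I settle it fully on the board and hold.

Request:
servo_tool --plan '[{"jaw":-1,"dx":-0.1,"dy":0,"dz":0.1,"ax":0,"ay":0,"az":0},{"jaw":-1,"dx":-0.1,"dy":0,"dz":0.1,"ax":0,"ay":0,"az":0},{"jaw":-1,"dx":-0.1,"dy":0,"dz":0.1,"ax":0,"ay":0,"az":0},{"jaw":-1,"dx":-0.1,"dy":0,"dz":0.1,"ax":0,"ay":0,"az":0}]'

```text
t: 19.0
eef_pos: [0.5315, 0.1967, 0.2073]
ee_rot: [[0.994, 0.002, 0.106], [0.002, -1.0, 0.001], [0.106, -0.001, -0.994]]
contact_force: [-0.5, -1.2, 6.1]
opening: 0.336
```

Request:
servo_tool --plan '[{"jaw":-1,"dx":-0.1,"dy":0,"dz":0,"ax":0,"ay":0,"az":0},{"jaw":-1,"dx":-0.1,"dy":0,"dz":0,"ax":0,"ay":0,"az":0},{"jaw":-1,"dx":-0.1,"dy":0,"dz":0,"ax":0,"ay":0,"az":0},{"jaw":-1,"dx":-0.1,"dy":0,"dz":0,"ax":0,"ay":0,"az":0}]'

```text
t: 19.5
eef_pos: [0.5312, 0.1967, 0.2073]
ee_rot: [[0.994, 0.002, 0.109], [0.002, -1.0, 0.001], [0.109, -0.001, -0.994]]
contact_force: [2.4, -0.5, 4.5]
opening: 0.331
```

```bash
python3 - <<'E'
from h import *
cv2.imwrite('pics/w16.png',r.grab_frame('wrist'))
cv2.imwrite('pics/top16.png',r.grab_frame('top'));cv2.imwrite('pics/scene16.png',r.grab_frame('scene'))
a=cv2.imread('pics/top16.png')[140:260,190:350];cv2.imwrite('pics/t16c.png',cv2.resize(a,None,fx=4,fy=4,interpolation=cv2.INTER_CUBIC))
a=cv2.imread('pics/scene16.png')[180:340,270:470];cv2.imwrite('pics/s16c.png',cv2.resize(a,None,fx=3.5,fy=3.5,interpolation=cv2.INTER_CUBIC))
o=r.get_obs();print(o['t'],o['contact_force'],o['eef_pos'])
E
```

```text
19.65 [ 1.97451562 -0.59402756  6.06311675] [0.53115404 0.19672584 0.20724862]
```

View pics/w16.png

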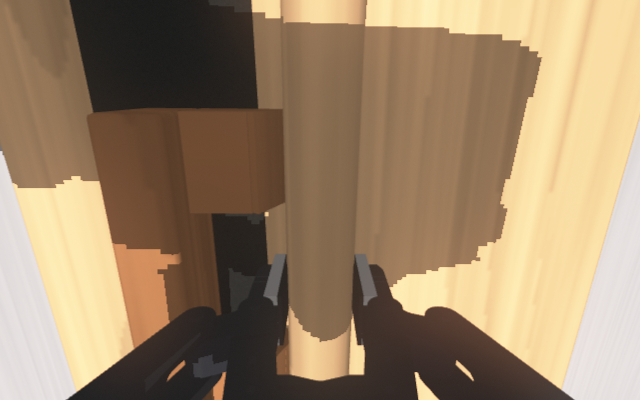

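View pics/t16c.png

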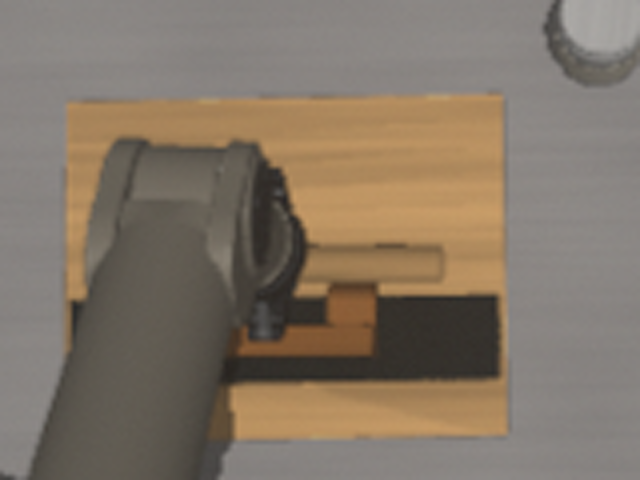

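View pics/s16c.png

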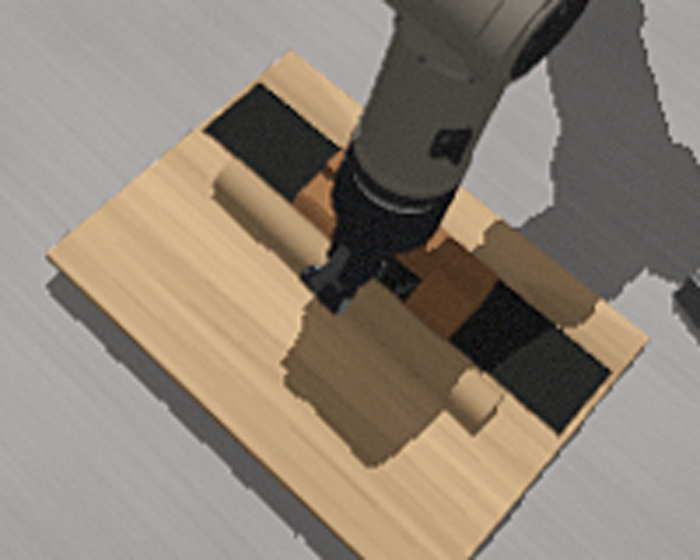

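To be sure of the bearing force, I ease off the board and push gently another ~3 mm.

Request:
servo_tool --plan '[{"jaw":-1,"dx":0,"dy":0,"dz":-0.15,"ax":0,"ay":0,"az":0},{"jaw":-1,"dx":-0.1,"dy":0,"dz":-0.15,"ax":0,"ay":0,"az":0},{"jaw":-1,"dx":-0.2,"dy":0,"dz":-0.15,"ax":0,"ay":0,"az":0},{"jaw":-1,"dx":-0.25,"dy":0,"dz":-0.15,"ax":0,"ay":0,"az":0},{"jaw":-1,"dx":-0.3,"dy":0,"dz":-0.15,"ax":0,"ay":0,"az":0}]'

```text
t: 20.27
eef_pos: [0.5268, 0.1969, 0.2074]
ee_rot: [[0.994, 0.003, 0.105], [0.003, -1.0, 0.001], [0.105, -0.0, -0.994]]
contact_force: [2.4, -0.9, -0.7]
opening: 0.332
```

Request:
servo_tool --plan '[{"jaw":-1,"dx":-0.05,"dy":0,"dz":0,"ax":0,"ay":0,"az":0},{"jaw":-1,"dx":-0.1,"dy":0,"dz":0,"ax":0,"ay":0,"az":0},{"jaw":-1,"dx":-0.1,"dy":0,"dz":0,"ax":0,"ay":0,"az":0},{"jaw":-1,"dx":-0.1,"dy":0,"dz":0,"ax":0,"ay":0,"az":0}]'

```text
t: 20.78
eef_pos: [0.5261, 0.1968, 0.2076]
ee_rot: [[0.994, 0.003, 0.106], [0.003, -1.0, 0.001], [0.106, -0.0, -0.994]]
contact_force: [1.9, -0.4, -1.2]
opening: 0.332
```

Request:
servo_tool --plan '[{"jaw":-1,"dx":0,"dy":0,"dz":0,"ax":0,"ay":0,"az":0},{"jaw":-1,"dx":0,"dy":0,"dz":0,"ax":0,"ay":0,"az":0}]'

```text
t: 21.02
eef_pos: [0.5261, 0.1968, 0.2076]
ee_rot: [[0.994, 0.003, 0.106], [0.003, -1.0, 0.001], [0.106, -0.0, -0.994]]
contact_force: [0.3, -0.3, -1.6]
opening: 0.332
```

```bash
python3 - <<'E'
from h import *
cv2.imwrite('pics/w17.png',r.grab_frame('wrist'))
cv2.imwrite('pics/top17.png',r.grab_frame('top'))
a=cv2.imread('pics/top17.png')[180:250,230:330];cv2.imwrite('pics/t17c.png',cv2.resize(a,None,fx=7,fy=7,interpolation=cv2.INTER_CUBIC))
o=r.get_obs();print(o['t'],o['contact_force'],o['eef_pos'])
E
```

```text
21.125 [ 1.61207484  0.24868774 -0.63430658] [0.52612711 0.19681567 0.20760738]
```

View pics/w17.png

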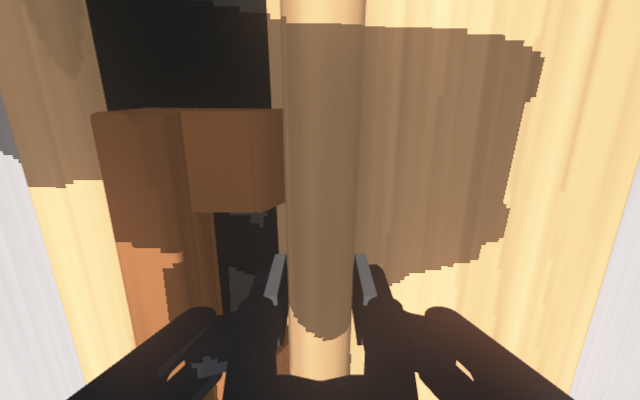

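View pics/t17c.png

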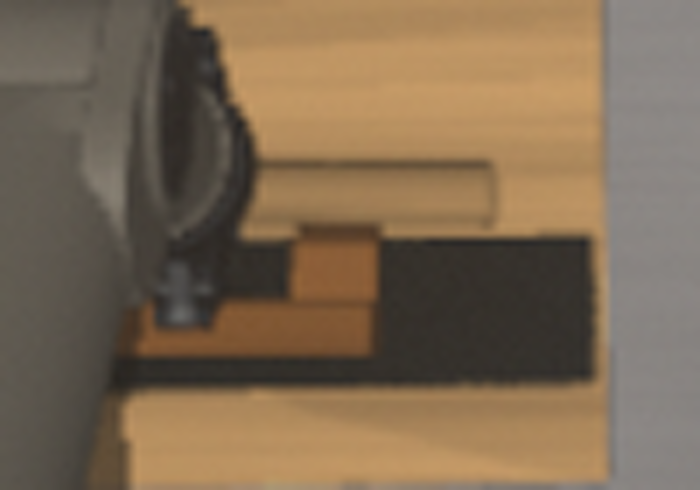

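Bearing is confirmed: the chock followed the pin (bar edge moved 3 px against the strip's 12), ~2 N throughout. I lower onto the board and let go slowly.

Request:
servo_tool --plan '[{"jaw":-1,"dx":0,"dy":0,"dz":0.1,"ax":0,"ay":0,"az":0},{"jaw":-1,"dx":0,"dy":0,"dz":0.1,"ax":0,"ay":0,"az":0}]'

```text
t: 21.38
eef_pos: [0.5265, 0.1968, 0.2069]
ee_rot: [[0.994, 0.002, 0.106], [0.002, -1.0, 0.001], [0.106, -0.001, -0.994]]
contact_force: [0.9, -0.5, 1.3]
opening: 0.332
```

Request:
servo_tool --plan '[{"jaw":-0.3,"dx":0,"dy":0,"dz":0.1,"ax":0,"ay":0,"az":0},{"jaw":-0.25,"dx":0,"dy":0,"dz":0.1,"ax":0,"ay":0,"az":0},{"jaw":-0.2,"dx":0,"dy":0,"dz":0.1,"ax":0,"ay":0,"az":0},{"jaw":-0.1,"dx":0,"dy":0,"dz":0.1,"ax":0,"ay":0,"az":0},{"jaw":0.05,"dx":0,"dy":0,"dz":0,"ax":0,"ay":0,"az":0}]'

```text
t: 22.0
eef_pos: [0.5261, 0.1968, 0.2064]
ee_rot: [[0.994, 0.003, 0.105], [0.003, -1.0, 0.0], [0.105, -0.0, -0.994]]
contact_force: [-0.6, 0.6, -0.4]
opening: 0.528
```

```bash
python3 - <<'E'
from h import *
o=r.get_obs();print(o['t'],o['contact_force'],o['eef_pos'],o['opening'])
cv2.imwrite('pics/w18.png',r.grab_frame('wrist'))
E
```

```text
22.0 [-0.56630402  0.59258998 -0.36305491] [0.52605989 0.1968136  0.20639614] 0.5280864509605923
```

View pics/w18.png

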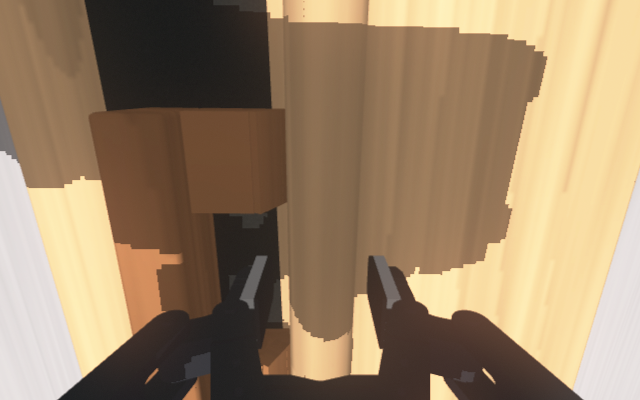

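The pin stays at columns 287-365 against the foot edge (286), and the fingers are clear on both sides. I retract along the tool axis.

Request:
servo_tool --plan '[{"jaw":0.05,"dx":0,"dy":0,"dz":-1,"ax":0,"ay":0,"az":0},{"jaw":0.05,"dx":0,"dy":0,"dz":-3,"ax":0,"ay":0,"az":0},{"jaw":0.05,"dx":0,"dy":0,"dz":-7,"ax":0,"ay":0,"az":0},{"jaw":0.05,"dx":0,"dy":0,"dz":-12,"ax":0,"ay":0,"az":0},{"jaw":0.05,"dx":0,"dy":0,"dz":-17,"ax":0,"ay":0,"az":0}]'

```text
t: 22.68
eef_pos: [0.508, 0.1962, 0.3787]
ee_rot: [[0.994, 0.002, 0.107], [0.002, -1.0, 0.002], [0.107, -0.001, -0.994]]
contact_force: [0.5, 0.5, 0.5]
opening: 0.524
```

Request:
servo_tool --plan '[{"jaw":0.05,"dx":-6,"dy":0,"dz":0,"ax":0,"ay":-0.1,"az":0},{"jaw":0.05,"dx":-6,"dy":0,"dz":0,"ax":0,"ay":-0.1,"az":0},{"jaw":0.05,"dx":-6,"dy":0,"dz":0,"ax":0,"ay":-0.1,"az":0}]'

```text
t: 23.05
eef_pos: [0.4488, 0.1964, 0.3704]
ee_rot: [[1.0, 0.003, 0.008], [0.003, -1.0, 0.002], [0.008, -0.002, -1.0]]
contact_force: [-0.0, 1.0, 0.2]
opening: 0.525
```

```bash
python3 - <<'E'
from h import *
C=cal('wrist');cv2.imwrite('pics/w19.png',r.grab_frame('wrist'))
import pickle;pickle.dump(C,open('w19.pkl','wb'))
cv2.imwrite('pics/s19.png',r.grab_frame('scene'))
a=cv2.imread('pics/s19.png')[180:340,270:470];cv2.imwrite('pics/s19c.png',cv2.resize(a,None,fx=3.5,fy=3.5,interpolation=cv2.INTER_CUBIC))
print(r.get_obs()['t'])
E
```

```text
23.15
```

View pics/w19.png

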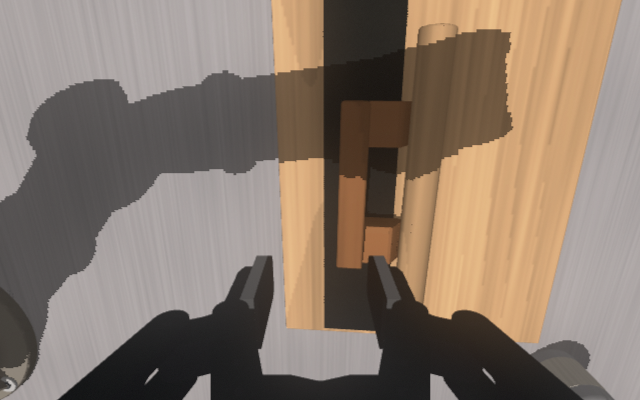

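View pics/s19c.png

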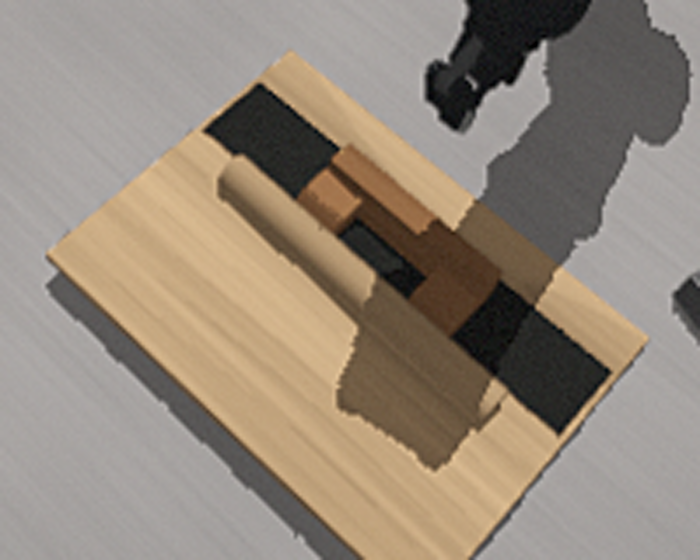

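The pin lies across the slope on the feet: wrist centreline from (438,30) to (414,290). I check gap, position and parallelism numerically, and that nothing is moving.

```bash
python3 - <<'E'
from h import *
C0=__import__('pickle').load(open('w19.pkl','rb'))
def pl(C,uv,h):  # intersect plane h above the board surface (normal)
    n=nrm((-.105,0,1)); p0=np.array([.551,.1975,.03])+n*h
    o,d=ray(C,uv); return o+d*((p0-o)@n)/(d@n)
def meas(C,img,tag):
    hsv=cv2.cvtColor(img,cv2.COLOR_BGR2HSV)
    for q in ((341,101),(340,268),(369,101),(363,268)): print(tag,'bar',q,np.round(pl(C,q,.04),4))
    for q in ((438.5,30),(434.5,80),(430,130),(424.5,190),(419.5,240),(414,295)): print('pin',q,np.round(pl(C,q,.015),4))
im=cv2.imread('pics/w19.png');meas(C0,im,'19')
a=im[10:310,300:480];cv2.imwrite('pics/w19c.png',cv2.resize(a,None,fx=2,fy=2,interpolation=cv2.INTER_CUBIC))
im2=r.grab_frame('wrist');cv2.imwrite('pics/w20.png',im2);print('C same',np.abs(cal('wrist')[2]-C0[2]).max())
cv2.imwrite('pics/top20.png',r.grab_frame('top'))
a=cv2.imread('pics/top20.png')[130:260,190:330];cv2.imwrite('pics/t20c.png',cv2.resize(a,None,fx=5,fy=4.5,interpolation=cv2.INTER_CUBIC))
E
```

```text
19 bar (341, 101) [0.4684 0.2711 0.0615]
19 bar (340, 268) [0.4708 0.121  0.0618]
19 bar (369, 101) [0.4904 0.2712 0.0639]
19 bar (363, 268) [0.4921 0.1222 0.064 ]
pin (438.5, 30) [0.5462 0.3252 0.0446]
pin (434.5, 80) [0.5471 0.2877 0.0447]
pin (430, 130) [0.5477 0.2468 0.0447]
pin (424.5, 190) [0.5484 0.1924 0.0448]
pin (419.5, 240) [0.5487 0.142  0.0448]
pin (414, 295) [0.549  0.0802 0.0449]
C same 0.0003287643478789293
```

View pics/w19c.png

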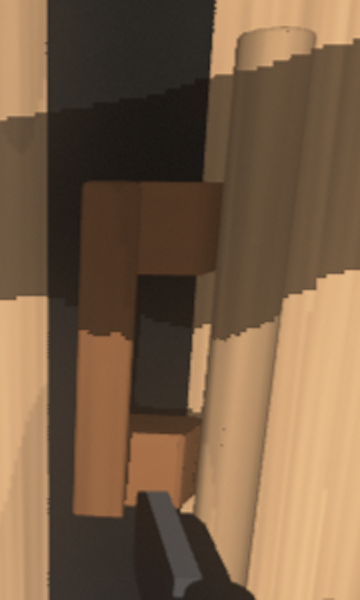

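View pics/t20c.png

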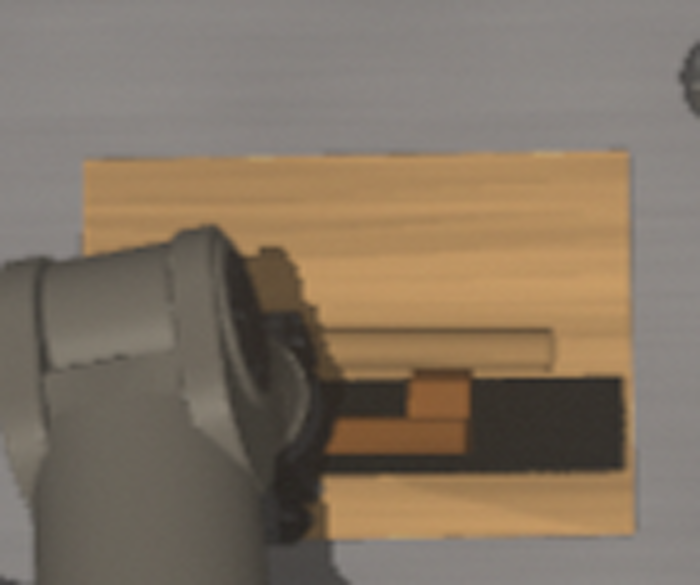

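```bash
python3 - <<'E'
from h import *
C=cal('wrist')
def pl(C,uv,h):
    n=nrm((-.105,0,1)); p0=np.array([.551,.1975,.03])+n*h
    o,d=ray(C,uv); return o+d*((p0-o)@n)/(d@n)
im=cv2.imread('pics/w20.png');g=cv2.cvtColor(im,cv2.COLOR_BGR2GRAY).astype(int);hs=cv2.cvtColor(im,cv2.COLOR_BGR2HSV)
print('diff 19/20',np.abs(im.astype(int)-cv2.imread('pics/w19.png')).mean())
for v in (55,65): print('strip',v,[x for x in range(300,470) if abs(g[v,x+1]-g[v,x-1])>25])
for v in (190,200,210,230,245): print(v,[(x,int(g[v,x+1]-g[v,x-1])) for x in range(325,450) if abs(g[v,x+1]-g[v,x-1])>18])
print('strip x',pl(C,(324,55),0),pl(C,(406,55),0))
print(pl(C,(289,300),0))
a=im[150:290,320:470];cv2.imwrite('pics/w20c.png',cv2.resize(a,None,fx=4,fy=4,interpolation=cv2.INTER_CUBIC))
E
```

```text
diff 19/20 1.6220989583333334
strip 55 [321, 322, 323, 403, 404]
strip 65 [313, 314, 322, 323, 402, 403]
190 [(337, 34), (338, 50), (339, 26), (363, -23), (364, -41), (365, -54), (366, -27), (393, 32), (394, 92), (395, 84), (396, 23), (402, -58), (403, -64), (405, 29), (406, 25), (436, 29), (437, 57), (438, 24)]
200 [(337, 41), (338, 38), (363, -39), (364, -55), (365, -33), (393, 86), (394, 104), (395, 29), (400, -32), (401, -82), (402, -46), (404, 30), (405, 24), (435, 37), (436, 52), (437, 22)]
210 [(336, 29), (337, 46), (338, 27), (362, -24), (363, -44), (364, -50), (392, 59), (393, 103), (394, 56), (399, -27), (400, -75), (401, -49), (403, 28), (404, 25), (405, 19), (434, 48), (435, 39)]
230 [(336, 34), (337, 43), (338, 21), (361, -24), (362, -31), (363, -22), (364, 33), (365, 59), (366, 20), (391, -26), (392, -19), (399, 19), (400, 29), (401, 25), (402, 24), (431, 28), (432, 57), (433, 22)]
245 [(335, 26), (336, 44), (337, 25), (361, -31), (363, 44), (364, 29), (390, -30), (398, 37), (399, 33), (400, 30), (401, 25), (429, 29), (430, 57), (431, 21)]
strip x [0.45572209 0.30805053 0.01999582] [0.52612803 0.30751104 0.02738844]
[0.41771972 0.05420739 0.01600557]
```

View pics/w20c.png

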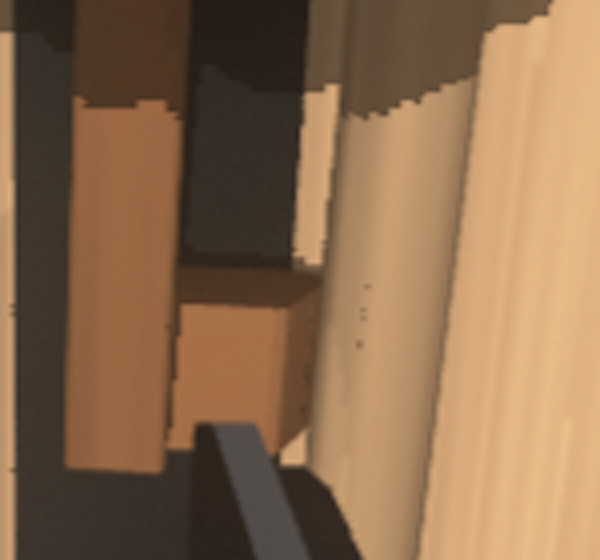

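```bash
python3 - <<'E'
from h import *
C=cal('wrist')
n=nrm((-.105,0,1))
def pl(uv,h):
    p0=np.array([.551,.1975,.03])+n*h
    o,d=ray(C,uv); return o+d*((p0-o)@n)/(d@n)
t=nrm((1,0,.105))
for v,b0,b1,p0,p1 in ((190,338,364.7,402.8,437),(200,337.5,364,401.2,436),(210,337,363.3,400,434.6),(245,336,361,398.5,430)):
    B=(pl((b0,v),.04)+pl((b1,v),.04))/2; P=pl(((p0+p1)/2,v),.015)
    print(v,'bar w',np.linalg.norm(pl((b0,v),.04)-pl((b1,v),.04)),'dist along slope',(P-B)@t,'board y of bar',-(B+n*-.04-[.551,0,0])[0])
E
```

```text
190 bar w 0.022956334770853744 dist along slope 0.06293867478066584 board y of bar 0.06764581067771758
200 bar w 0.02301723188035798 dist along slope 0.0629058060721985 board y of bar 0.06787873490540558
210 bar w 0.023079629012746693 dist along slope 0.0628722685881546 board y of bar 0.06811638110023538
245 bar w 0.022757719350755438 dist along slope 0.06376394712265779 board y of bar 0.06857828085931084
```

The pin–bar distance is 62.9 mm (63 needed), the bar is at board y ≈ 68 mm, and pin and bar are parallel to within about 0.3°. I hand in.

```bash
python3 -c "
from station import r
print(r.hand_in(), r.get_obs()['t'])"
```

```text
the job is handed in; nothing more can be done
the job is handed in; nothing more can be done
```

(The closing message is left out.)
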